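Pack the hold-down of the tacking jig

ROBOT

A 6-joint arm with a two-finger parallel gripper is mounted at the origin on the work surface. World frame = base frame: x ahead of the robot, y to its left, z up, the work surface at z = 0. Lengths are in m, angles in rad, forces in N, time in s.
With the tool pointing down it reaches from about 0.35 to 0.85 m from the base axis. Payload 8.1 kg.
Tool frame: the origin (TCP) lies on the centre line of the jaws, within the pads' length; the fingertips stand 8 mm ahead of it and the grasp point (between the pads) lies 11 mm behind it; x points along the fingers, z is the direction in which the jaws open and shut, and the axes are right-handed (so a half turn about x gives the same grasp; the last joint's range is limited). The gripper opens to 93 mm and grips with 3 to 60 N. Pads are 15 mm wide; open, the fingers measure 128 mm over their backs; the gripper's body (75 mm by 188 mm) begins 65 mm behind the grasp point.
Start: joints at [1.136, 0.13, 1.488, -0, 1.523, -0.085], TCP at [0.206, 0.564, 0.227] pointing down, gripper open.
Joint ranges: [-2.96, 2.96], [-0.89, 2.26], [0.02, 2.5], [-1.34, 4.48], [0, 2.73], [-2.66, 2.66]. Speed limits (rad/s): [2.39, 2.39, 2.79, 3.14, 3.14, 3.14].

INTERFACE

Orientations are given as a 3x3 rotation matrix whose columns are the frame's x, y, z axes.
In Python, from plant import env, capture gives the robot as it stands.
- The arm moves only by the tool move_arm, never from a script. Its argument "plan" is a list of rows, each an object of numbers: "wx", "wy", "wz": the turn, a rotation vector about the tool's x, y, z in units of 5 degrees (1.0 is 5 degrees); "tx", "ty", "tz": the shift along the tool's x, y, z in units of 30 mm (1.0 is 30 mm); "grip": the opening, from -1 (shut) to 1 (fully open), so that 0 is half open. In form: [{"wx": .., "wy": .., "wz": .., "tx": .., "ty": .., "tz": .., "grip": ..}, ...]. A call has exactly 8 rows; each row shifts and turns the commanded pose from where the row before left it, along the tool's axes as they then stand; what a row does not reach is not made up. A row lasts 1/12 s, in which the tool goes at most 41.7 mm and 7.16 degrees, less where a joint would pass 70% of its speed; a pose out of reach is approached as far as the arm can. A call is refused whole if a number of a shift passes 1 or a number of a turn 1, either way. A call with a gripper value outside its range is refused whole. The fingers move at their own pace and stop on an object; "force" is the grip in N (left out, the last holds). Time passes only in rows, so rows that do not move let the fingers close, or fill a call up. It gives the time, the measured TCP pose, the force and the opening at its end, in the units of the state.
- env.observe(): the state, without advancing time (a new reading comes with each control period).
- capture(name): name is "side" or "top"; returns a dict with "pixels" (420x560x3 uint8, red, green, blue), "intrinsics" (3x3 intrinsics, pixels), "D" ([k1, k2, p1, p2, k3] as OpenCV has them; the pictures are not rectified), "world_from_camera" (4x4, takes a point from camera to world coordinates). Camera axes: x right, y up, looking along -z (the intrinsics and any distortion apply to the point x, -y, -z); pixel columns grow to the right and rows downward; lengths in m; the calibration is good to about 2 mm. A picture is of the moment at which its call begins. There is no depth.
- env.hand_in(): hands the job in, once; it reports no verdict.
The state is a dict: "clock": time; "qpos": joint angles; "joint_velocities": joint speeds; "effort": joint torques, N m; "position": TCP position; "eef_rot": TCP orientation; "wrist_force": force on the tool from outside, world axes, zero at the start; "moment": the same for the moment, N m; "gripper_width": finger opening in m.
Only numpy, scipy, OpenCV 4.12 (cv2) and the standard library are available. Lean on these libraries where they do the work, as an engineer would, in place of code of your own. Each camera call takes 0.05 s, during which the arm holds its last target. There are 200 camera calls.

TASK

On the welding bench, pack the gap between the steel jack pad and the sprung hold-down foot of the jig: lay packing plates on the pad one at a time, squarely on each other and each pushed home against the backstop, until the pack is snug, that is the last plate has just lifted the foot off its stop; no more plates than that. Then stack all the plates that are left in one square pile in the middle of the wooden board, lengthwise along it. Leave the spray can, hammer and magnet alone.

Things in the scene. Friction and masses are not known exactly. Their poses are not given: they have to be found in the camera images.
- foot (a joint): lift of the sprung hold-down foot, m: 0 = down on its own stop, nothing bearing on it; at most 0.012. The foot is a small slippery white nylon sled, 30 mm wide, that slides straight up and down under the jig's yellow arm; its spring presses down with about 2.5 N (down) to 4.5 N (fully lifted). The toe on the open side turns up smoothly at 27 degrees, 13 mm high, so a plate slid in under it lifts it
- foot_sole (a point): lowest point of the foot's underside, rounded where the toe begins (moves up with it), 70 mm above the table when down; x axis as the seat's. The gap to be packed is the height from the seat's top to this point with the foot down: 14 to 36 mm, differs from start to start
- seat_top (a point): point on the flat top of the fixed steel jack pad on which the pack lies: 40 mm wide, from x = -112 to +52 mm, 34 to 56 mm above the table (differs). A plate that is home has its centre straight above this point and its length along this x axis. +x is the way plates are slid in from the open side; a home plate's end meets the backstop, whose face is at x = +60 mm
- jig: the fixed jig, x axis as the seat's, origin on the table below the backstop's face. Backstop 60 mm wide, 84 mm high. Foot's toe tip at x = -44 mm. Yellow arm above the foot: 30 mm wide, from x = -24 mm on, top at 110 mm; guide pin to 117 mm (129 lifted) at x = -12 mm; column behind, 50 mm wide, to x = 52 mm. Grey base plate 8 mm high, 90 mm wide, x = -185 to 70 mm
- board_top (a point): centre of the top of a bare wooden board, fixed on the table, 140 x 70 mm and 5 mm high, x along its length: the place of the spare plates
- spray: bystander: spray can, 60 mm in diameter, 190 mm high, origin at its foot
- hammer: bystander: hammer, 260 mm long, lying on the table
- magnet: bystander: red L-shaped welding magnet, 90 mm long, 85 mm high, origin at its foot
- plate0_mid (a point): centre of a packing plate: bare metal, 120 x 50 x 10 mm, about 0.4 kg, x along its 120 mm, z up; all plates are alike and lie singly flat on the table at the start; 6 or 7 are there
- plate1_mid (a point): centre of a packing plate: bare metal, 120 x 50 x 10 mm, about 0.4 kg, x along its 120 mm, z up; all plates are alike and lie singly flat on the table at the start; 6 or 7 are there
- plate2_mid (a point): centre of a packing plate: bare metal, 120 x 50 x 10 mm, about 0.4 kg, x along its 120 mm, z up; all plates are alike and lie singly flat on the table at the start; 6 or 7 are there
- plate3_mid (a point): centre of a packing plate: bare metal, 120 x 50 x 10 mm, about 0.4 kg, x along its 120 mm, z up; all plates are alike and lie singly flat on the table at the start; 6 or 7 are there
- plate4_mid (a point): centre of a packing plate: bare metal, 120 x 50 x 10 mm, about 0.4 kg, x along its 120 mm, z up; all plates are alike and lie singly flat on the table at the start; 6 or 7 are there
- plate5_mid (a point): centre of a packing plate: bare metal, 120 x 50 x 10 mm, about 0.4 kg, x along its 120 mm, z up; all plates are alike and lie singly flat on the table at the start; 6 or 7 are there
- plate6_mid (a point): centre of a packing plate: bare metal, 120 x 50 x 10 mm, about 0.4 kg, x along its 120 mm, z up; all plates are alike and lie singly flat on the table at the start; 6 or 7 are there
Not all that is in view belongs to the job. What is shaped like the part that bears plate1_mid but black or purple is not meant.

How it is judged:
By the outcome, as a careful person would: the job done as asked, in the order asked, and still so for the second after the job is handed in, with the robot touching nothing.
Of plate0, plate1, plate2, plate3, plate4, plate5, plate6 only 6 to 7 are there at a start; the rules pass over those that are not, and their reading is None.
At some moment in a run one of plate0, plate1, plate2, plate3, plate4, plate5, plate6 may be knocked a few centimetres aside while the robot is not near it.
Once in a run the grip may slacken for a moment while it holds something.
It also fails if it takes over 210 s, if anything falls off the work surface, if the arm or the gripper's body presses on something with over 40 N, if the wrist force passes 120 N, or if a joint passes its speed limit or range.

## Working session

There is one attempt and no reset: what is moved stays moved. The work goes in short steps, Python scripts to look and compute and a tool call to move; the robot and the scene stay as the last step left them, time stands still between calls to the robot, and variables do not carry over. Pictures are saved under pics/ and viewed, about 12 in all and at most 16, crops included, and the job is handed in when it is done.

Besides the shell and the picture viewer there is one more tool, called after "Call:" as name([rows], argument=value, ...), one row to a line, values as JSON. move_arm: Moves the arm, as the interface text tells. Its arguments: {"type":"object","properties":{"plan":{"type":"array"},"force":{"type":"number"}},"required":["plan"]}

```bash
ls; mkdir -p pics; python3 - <<'E'
from plant import env, capture
import cv2,numpy as np,pickle
for n in("top","side"):
    c=capture(n); pickle.dump(c,open(n+"0.pkl","wb"))
    cv2.imwrite(f"pics/{n}0.png",cv2.resize(c["pixels"][:,:,::-1],(800,600),interpolation=cv2.INTER_CUBIC))
    print(n,c["intrinsics"].tolist(),c["D"],np.round(c["world_from_camera"],3).tolist())
s=env.observe();print(s)
E
```

```text
pics
top [[395.8512879151477, 0.0, 276.01072518584823], [0.0, 395.8512879151477, 213.61691943451947], [0.0, 0.0, 1.0]] [-0.06423569  0.          0.          0.          0.        ] [[-0.024, 0.997, -0.074, 0.443], [-0.999, -0.026, -0.024, -0.075], [-0.026, 0.073, 0.997, 1.218], [0.0, 0.0, 0.0, 1.0]]
side [[395.31193359826926, 0.0, 274.7934203668979], [0.0, 395.31193359826926, 209.23206804899004], [0.0, 0.0, 1.0]] [-0.0696032  0.         0.         0.         0.       ] [[0.878, 0.381, -0.29, 0.207], [-0.479, 0.684, -0.55, -0.663], [-0.011, 0.622, 0.783, 0.897], [0.0, 0.0, 0.0, 1.0]]
{'clock': 0.1, 'qpos': array([ 1.13561335e+00,  1.31084583e-01,  1.48915635e+00,  9.26330454e-06,
        1.52300892e+00, -8.54069903e-02]), 'joint_velocities': array([-1.84947185e-03, -9.08011434e-04, -2.16220553e-03, -5.29045353e-04,
       -8.41482039e-05, -6.20211383e-04]), 'effort': array([ 4.08278247e-04, -5.61345756e+01, -4.93094444e+01,  7.69739645e-02,
        2.91325460e-02, -4.31696253e-05]), 'position': array([0.20538159, 0.5632242 , 0.22570068]), 'eef_rot': array([[-7.07025517e-04, -9.39449296e-01,  3.42687205e-01],
       [-1.49883416e-03,  3.42687901e-01,  9.39448112e-01],
       [-9.99998627e-01,  1.50582499e-04, -1.65036778e-03]]), 'wrist_force': array([-0.0914611 , -0.94688053, -0.26865752]), 'moment': array([-0.02709784,  0.02747967,  0.0214634 ]), 'gripper_width': 0.09284915788414286}
```

View pics/top0.png

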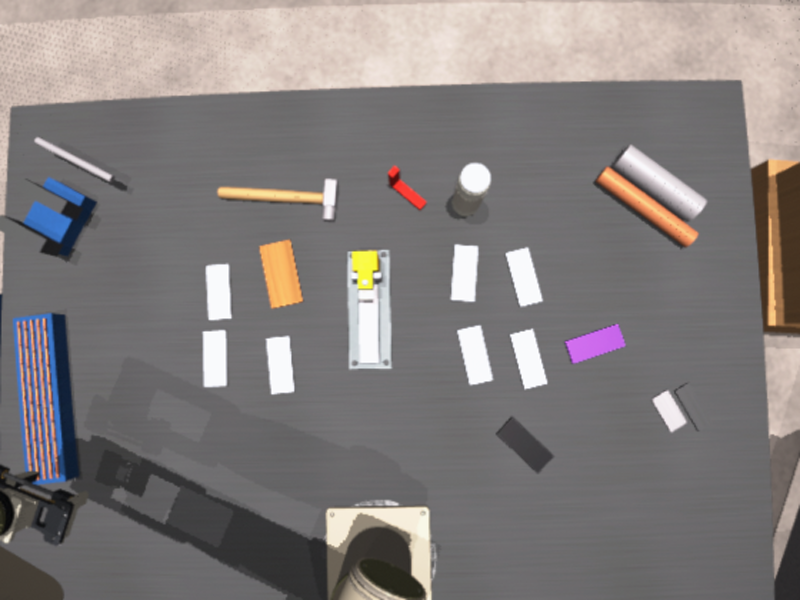

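View pics/side0.png

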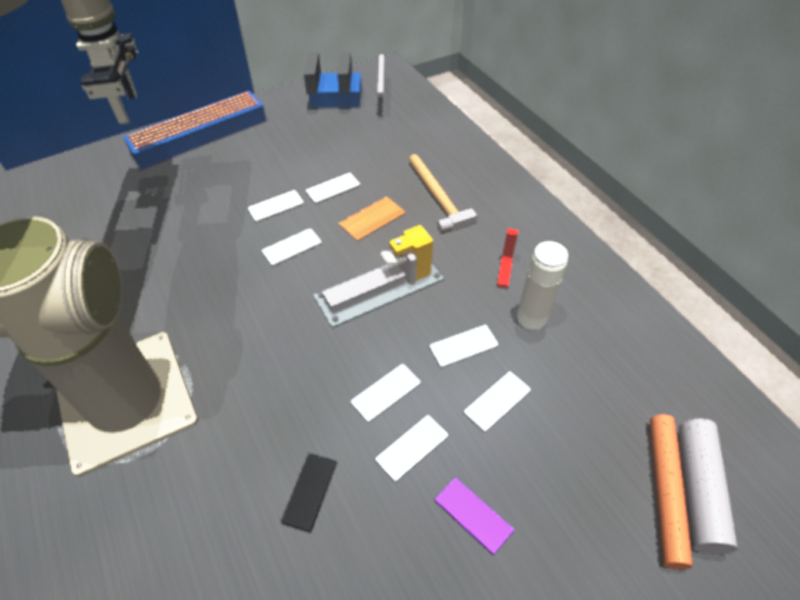

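The pictures show seven white plates in the top view: (218,291), (215,358), (280,365), (465,272), (524,276), (476,355) and (529,359). The black plate (525,445), the purple plate (595,343) and the small white box (670,410) are decoys. The board is at (281,273) and the jig at (369,310).

```bash
cat > h.py <<'E'
import cv2,numpy as np
from plant import env,capture
def w2p(c,P):
    T=np.linalg.inv(c["world_from_camera"]); p=np.atleast_2d(P)@T[:3,:3].T+T[:3,3]
    p=p*[1,-1,-1]; return cv2.projectPoints(p.reshape(-1,1,3),np.zeros(3),np.zeros(3),c["intrinsics"],c["D"])[0].reshape(-1,2)
def p2w(c,uv,z):
    uv=np.array(uv,float).reshape(-1,1,2); n=cv2.undistortPoints(uv,c["intrinsics"],c["D"]).reshape(-1,2)
    d=np.c_[n[:,0],-n[:,1],-np.ones(len(n))]@c["world_from_camera"][:3,:3].T; o=c["world_from_camera"][:3,3]
    return o+d*((z-o[2])/d[:,2])[:,None]
def blobs(c,mask,z,amin=0.002,amax=0.02):
    out=[]
    for k in cv2.findContours(mask.astype(np.uint8),cv2.RETR_EXTERNAL,cv2.CHAIN_APPROX_NONE)[0]:
        if len(k)<20: continue
        w=p2w(c,k.reshape(-1,2),z)[:,:2]
        (cx,cy),(a,b),t=cv2.minAreaRect((w*1000).astype(np.float32))
        if a<b: a,b,t=b,a,t+90
        if amin<a*b*1e-6<amax: out.append((round(cx),round(cy),round(a),round(b),round((t+90)%180-90,1)))
    return sorted(out,key=lambda r:r[1])
def white(c):
    h=cv2.cvtColor(c["pixels"],cv2.COLOR_RGB2HSV); return (h[...,2]>190)&(h[...,1]<40)
def crop(c,u,v,w,h,s,name):
    cv2.imwrite(name,cv2.resize(c["pixels"][v:v+h,u:u+w,::-1],None,fx=s,fy=s,interpolation=cv2.INTER_CUBIC))
E
python3 - <<'E'
from h import *; import pickle
for n in("top","side"):
    c=pickle.load(open(n+"0.pkl","rb"))
    print(n,"plates",*blobs(c,white(c),.01),sep="\n")
    h=cv2.cvtColor(c["pixels"],cv2.COLOR_RGB2HSV)
    o=(h[...,0]<20)&(h[...,0]>8)&(h[...,1]>130)&(h[...,2]>150)
    print("board",*blobs(c,o,.005),sep="\n")
    print("table",c["pixels"][330,200],"base",)
t=pickle.load(open("top0.pkl","rb"));s=pickle.load(open("side0.pkl","rb"))
a=cv2.resize(t["pixels"][165:270,225:295],None,fx=5.5,fy=5.5,interpolation=2)
b=cv2.resize(s["pixels"][150:235,215:320],None,fx=3.9,fy=6.8,interpolation=2)
b=cv2.resize(s["pixels"][150:235,215:320],None,fx=3.9,fy=3.9,interpolation=2)
im=np.zeros((600,800,3),np.uint8); im[:a.shape[0],:a.shape[1]]=a; im[:b.shape[0],388:388+b.shape[1]]=b
cv2.imwrite("pics/jig0.png",im[:,:,::-1])
E
```

```text
top
plates
(335, -877, 210, 75, -3.6)
(793, -642, 208, 42, 51.7)
(293, -624, 80, 40, 28.3)
(412, -327, 120, 50, 12.9)
(588, -324, 120, 50, 13.1)
(808, -227, 64, 62, -2.3)
(423, -214, 120, 52, 11.0)
(600, -197, 120, 52, -6.0)
(772, 92, 86, 25, -0.8)
(412, 203, 120, 50, 4.5)
(573, 338, 120, 50, 3.0)
(429, 346, 120, 50, -0.1)
(889, 682, 208, 12, 61.4)
board
(641, -886, 344, 29, -4.5)
(746, -613, 245, 15, 51.1)
(729, -598, 246, 18, 51.7)
(609, 201, 140, 69, 11.0)
table [102 101 103] base
side
plates
(811, -618, 213, 48, 51.5)
(412, -330, 123, 54, 12.2)
(588, -328, 124, 54, 12.7)
(424, -217, 123, 54, 11.1)
(600, -200, 124, 55, -5.8)
(888, -101, 84, 72, 59.4)
(502, 27, 166, 44, -0.2)
(777, 98, 88, 28, -1.6)
(413, 200, 123, 56, 4.5)
(573, 334, 124, 56, 3.4)
(430, 342, 123, 56, 0.9)
(-22, 368, 135, 22, 73.3)
(-52, 375, 170, 43, 75.8)
(918, 740, 215, 16, 60.8)
board
(747, -594, 247, 40, 51.6)
(609, 195, 136, 66, 11.1)
table [130 133 134] base
```

View pics/jig0.png

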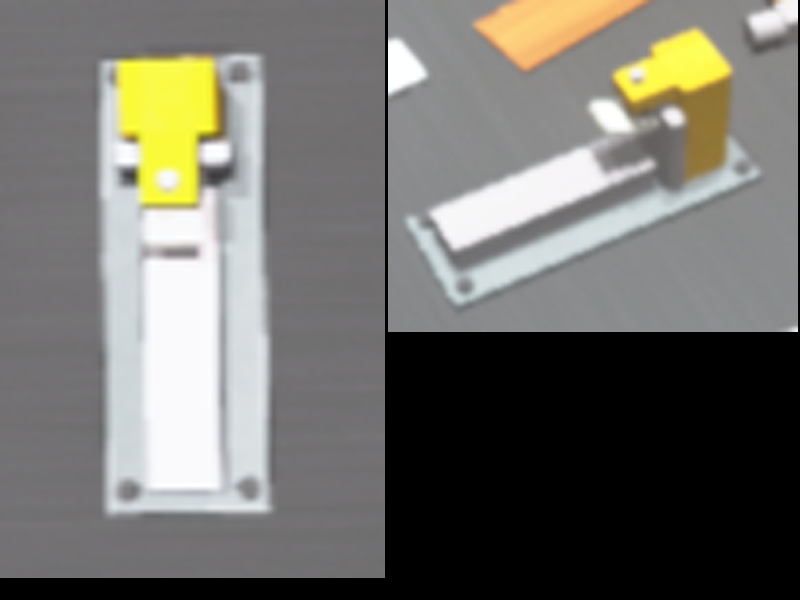

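```bash
python3 - <<'E'
from h import *; import pickle
from scipy.optimize import least_squares
t=pickle.load(open("top0.pkl","rb"));s=pickle.load(open("side0.pkl","rb"))
T=[((-185,45,8),(108,514)),((-185,-45,8),(271,512)),((70,-45,8),(263,55)),((70,45,8),(101,60)),((-172,20,-1),(147,490)),((-172,-20,-1),(221,490))]
S=[((-185,45,8),(410,213)),((-185,-45,8),(457,304)),((70,-45,8),(758,175)),((-172,20,-1),(432,213)),((-172,-20,-1),(460,250))]
def res(p,full=0):
    x,y,a,h,du,dv,eu,ev=p; R=np.array([[np.cos(a),-np.sin(a)],[np.sin(a),np.cos(a)]]); r=[]
    for c,L,o,sc,off in((t,T,(225,165),5.5,(eu,ev)),(s,S,(215-388/3.9,150),3.9,(du,dv))):
        for P,uv in L:
            P=np.array(P,float)/1000
            if P[2]<0:P[2]=h
            w=np.r_[R@P[:2]+[x,y],P[2]]
            r+=list(w2p(c,w)[0]+off-(np.array(uv)/sc+o))
    return np.r_[r,np.array([du,dv,eu,ev])*.7]
f=least_squares(res,[.6,0,0,.045,0,0,0,0]); print(np.round(f.x,4),np.round(f.fun,2))
E
```

```text
[ 0.5859  0.0067 -0.0075  0.032   0.7335  0.2012 -0.1491  0.9595] [-0.13 -0.07 -0.28 -0.15 -0.14  0.02  0.28 -0.28  0.22  0.11  0.13 -0.1
 -0.77  0.91 -0.07 -0.34  1.34 -0.77  0.26 -0.11 -1.11  0.21  0.51  0.14
 -0.1   0.67]
```

Call:
move_arm([
  {"wx": 0.5, "tx": -0.5, "grip": 1},
  {"wx": 0.5, "tz": -0.5, "grip": 1},
  {"grip": 1},
  {"grip": 1},
  {"grip": 1},
  {"grip": 1},
  {"grip": 1},
  {"grip": 1},
], force=30)

```text
schema error: expected keys wx, wy, wz, tx, ty, tz, grip
```

The jig crop shows the pad's outer end at (147–221,490) and the turned-up toe at about (172,247). The fit puts the jig origin near (0.586, 0.007) with almost no yaw. The pad is about 34 mm high, so I expect 4 plates. Next I'll fetch the plate at (0.412, 0.203).

Call:
move_arm([
  {"wx": -1, "wy": 0, "wz": 0, "tx": 0, "ty": 0, "tz": 0, "grip": 1},
  {"wx": -1, "wy": 0, "wz": 0, "tx": 0, "ty": 0, "tz": 0, "grip": 1},
  {"wx": -1, "wy": 0, "wz": 0, "tx": 0, "ty": 0, "tz": 0, "grip": 1},
  {"wx": -1, "wy": 0, "wz": 0, "tx": 0, "ty": 0, "tz": 0, "grip": 1},
  {"wx": -0.9, "wy": 0, "wz": 0, "tx": 0, "ty": 0, "tz": 0, "grip": 1},
  {"wx": 0, "wy": 0, "wz": 0, "tx": 0, "ty": -0.5, "tz": -1, "grip": 1},
  {"wx": 0, "wy": 0, "wz": 0, "tx": 0, "ty": -0.5, "tz": -1, "grip": 1},
  {"wx": 0, "wy": 0, "wz": 0, "tx": 0, "ty": -0.5, "tz": -1, "grip": 1},
], force=30)

```text
clock: 0.77
position: [0.2574, 0.4763, 0.2257]
eef_rot: [[-0.001, -0.997, -0.079], [-0.001, -0.079, 0.997], [-1.0, 0.001, -0.001]]
wrist_force: [0.1, -0.2, -0.1]
gripper_width: 0.0927
```

Call:
move_arm([
  {"wx": 0, "wy": 0, "wz": 0, "tx": 0, "ty": -0.5, "tz": -1, "grip": 1},
  {"wx": 0, "wy": 0, "wz": 0, "tx": 0, "ty": -0.5, "tz": -1, "grip": 1},
  {"wx": 0, "wy": 0, "wz": 0, "tx": 0, "ty": -0.5, "tz": -1, "grip": 1},
  {"wx": 0, "wy": 0, "wz": 0, "tx": 0, "ty": -0.5, "tz": -1, "grip": 1},
  {"wx": 0, "wy": 0, "wz": 0, "tx": 0, "ty": -0.5, "tz": -1, "grip": 1},
  {"wx": 0, "wy": 0, "wz": 0, "tx": 0, "ty": -0.5, "tz": -1, "grip": 1},
  {"wx": 0, "wy": 0, "wz": 0, "tx": 0, "ty": -0.5, "tz": -1, "grip": 1},
  {"wx": 0, "wy": 0, "wz": 0, "tx": 0, "ty": -0.5, "tz": -1, "grip": 1},
])

```text
clock: 1.43
position: [0.396, 0.2459, 0.2263]
eef_rot: [[-0.0, -0.997, -0.078], [-0.0, -0.078, 0.997], [-1.0, 0.0, -0.0]]
wrist_force: [-0.2, 0.5, 0.2]
gripper_width: 0.0929
```

```bash
cat > to.py <<'E'
# to.py x y z yaw(deg of plate/gripper x axis): turn and shifts (tool axes, after the turn), in move units
import sys; from h import *
a=[float(v) for v in sys.argv[1:]]; s=env.observe(); R=s["eef_rot"]; p=s["position"]
yaw=np.degrees(np.arctan2(R[1,2],R[0,2]))-90; 
print("t%.1f TCP"%s["clock"],np.round(p*1000,1),"yaw %.2f"%yaw,"tilt x",np.round(R[:2,0],4),"grip %.1f"%(s["gripper_width"]*1000),"F",np.round(s["wrist_force"],1),"M",np.round(s["moment"],2),"q",np.round(s["qpos"][[0,5]],2))
if a:
    d=(a[3]-yaw+90)%180-90; th=np.radians(yaw+d+90); z=np.array([np.cos(th),np.sin(th),0]); y=np.array([-z[1],z[0],0]); D=np.array(a[:3])-p
    print("wx %.2f | tx %.2f ty %.2f tz %.2f"%(-d/5,-D[2]/.03,D@y/.03,D@z/.03))
E
python3 to.py .397 .201 .08 4.5
```

```text
t1.4 TCP [396.  245.9 226.3] yaw 4.47 tilt x [-0.0004 -0.0001] grip 92.9 F [-0.2  0.5  0.2] M [-0.   -0.03  0.02] q [ 0.45 -1.2 ]
wx -0.01 | tx 4.88 ty 0.09 tz -1.50
```

Call:
move_arm([
  {"wx": 0, "wy": 0, "wz": 0, "tx": 0, "ty": 0.1, "tz": -0.75, "grip": 1},
  {"wx": 0, "wy": 0, "wz": 0, "tx": 0.8, "ty": 0, "tz": -0.75, "grip": 1},
  {"wx": 0, "wy": 0, "wz": 0, "tx": 1, "ty": 0, "tz": 0, "grip": 1},
  {"wx": 0, "wy": 0, "wz": 0, "tx": 1, "ty": 0, "tz": 0, "grip": 1},
  {"wx": 0, "wy": 0, "wz": 0, "tx": 1, "ty": 0, "tz": 0, "grip": 1},
  {"wx": 0, "wy": 0, "wz": 0, "tx": 1, "ty": 0, "tz": 0, "grip": 1},
  {"wx": 0, "wy": 0, "wz": 0, "tx": 1, "ty": 0, "tz": 0, "grip": 1},
  {"wx": 0, "wy": 0, "wz": 0, "tx": 0.7, "ty": 0, "tz": 0, "grip": 1},
])

```text
clock: 2.1
position: [0.3944, 0.2016, 0.0286]
eef_rot: [[-0.003, -0.997, -0.078], [-0.001, -0.078, 0.997], [-1.0, 0.003, -0.001]]
wrist_force: [-0.1, 0.3, 0.5]
gripper_width: 0.093
```

Call:
move_arm([
  {"wx": 0, "wy": 0, "wz": 0, "tx": 0.4, "ty": 0, "tz": 0, "grip": 1},
  {"wx": 0, "wy": 0, "wz": 0, "tx": 0.25, "ty": 0, "tz": 0, "grip": 1},
  {"wx": 0, "wy": 0, "wz": 0, "tx": 0, "ty": 0, "tz": 0, "grip": 0},
  {"wx": 0, "wy": 0, "wz": 0, "tx": 0, "ty": 0, "tz": 0, "grip": -1},
  {"wx": 0, "wy": 0, "wz": 0, "tx": 0, "ty": 0, "tz": 0, "grip": -1},
  {"wx": 0, "wy": 0, "wz": 0, "tx": 0, "ty": 0, "tz": 0, "grip": -1},
  {"wx": 0, "wy": 0, "wz": 0, "tx": 0, "ty": 0, "tz": 0, "grip": -1},
  {"wx": 0, "wy": 0, "wz": 0, "tx": 0, "ty": 0, "tz": 0, "grip": -1},
])

```text
clock: 2.77
position: [0.3969, 0.2027, 0.0129]
eef_rot: [[0.001, -0.997, -0.078], [0.001, -0.078, 0.997], [-1.0, -0.001, 0.0]]
wrist_force: [0.1, -0.4, 0.1]
gripper_width: 0.0575
```

Call:
move_arm([
  {"wx": 0, "wy": 0, "wz": 0, "tx": 0, "ty": 0, "tz": 0, "grip": -1},
  {"wx": 0, "wy": 0, "wz": 0, "tx": 0, "ty": 0, "tz": 0, "grip": -1},
  {"wx": 0, "wy": 0, "wz": 0, "tx": -0.5, "ty": 0, "tz": 0, "grip": -1},
  {"wx": 0, "wy": 0, "wz": 0, "tx": -1, "ty": 0, "tz": 0, "grip": -1},
  {"wx": 0, "wy": 0, "wz": 0, "tx": -1, "ty": 0, "tz": 0, "grip": -1},
  {"wx": 0, "wy": 0, "wz": 0, "tx": -1, "ty": 0, "tz": 0, "grip": -1},
  {"wx": 0, "wy": 0, "wz": 0, "tx": 0, "ty": 0, "tz": 0, "grip": -1},
  {"wx": 0, "wy": 0, "wz": 0, "tx": 0, "ty": 0, "tz": 0, "grip": -1},
])

```text
clock: 3.43
position: [0.3973, 0.2029, 0.1183]
eef_rot: [[0.003, -0.997, -0.078], [0.001, -0.078, 0.997], [-1.0, -0.003, 0.001]]
wrist_force: [-0.8, 0.9, -4.6]
gripper_width: 0.0491
```

```bash
python3 to.py; python3 - <<'E'
from h import *
t=capture("top");s=capture("side")
p=env.observe()["position"]
a=cv2.resize(t["pixels"][205:305,150:260],None,fx=3.6,fy=3.6,interpolation=2)
q=w2p(s,p)[0].astype(int);b=cv2.resize(s["pixels"][q[1]-60:q[1]+40,q[0]-55:q[0]+55],None,fx=3.6,fy=3.6,interpolation=2)
cv2.imwrite("pics/grip1.png",np.hstack([a,b])[:,:,::-1])
print(q)
E
```

```text
t3.4 TCP [397.3 202.9 118.3] yaw 4.46 tilt x [0.003  0.0013] grip 49.1 F [-0.8  0.9 -4.6] M [-0.    0.13 -0.01] q [ 0.36 -1.29]
[192 148]
```

View pics/grip1.png

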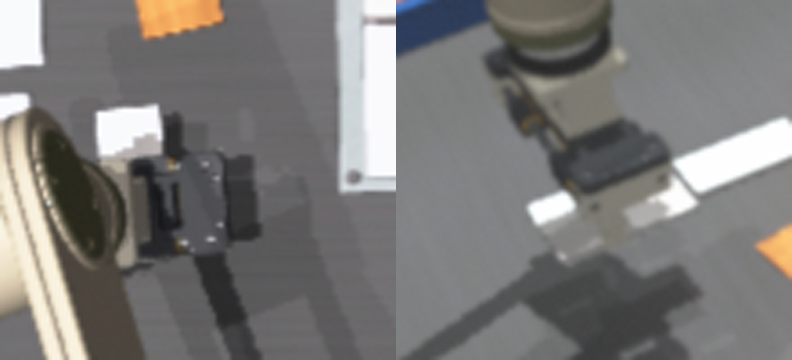

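```bash
python3 - <<'E'
from h import *; import pickle
t=pickle.load(open("top0.pkl","rb"));s=pickle.load(open("side0.pkl","rb"))
print(p2w(t,[[97/3.6+150,110/3.6+205],[162/3.6+150,104/3.6+205]],.116))
u=lambda x,y:[(x-396)/3.6+192-55,y/3.6+148-60]
print(p2w(s,[u(530,208),u(565,260),u(698,205)],.116))
E
python3 to.py .42 .007 .13 0
```

```text
[[0.47010891 0.23149156 0.116     ]
 [0.47361743 0.18011439 0.116     ]]
[[0.35199667 0.23698463 0.116     ]
 [0.35602899 0.1657253  0.116     ]
 [0.47282959 0.17220988 0.116     ]]
t3.5 TCP [395.  202.  115.2] yaw 4.46 tilt x [-0.0027 -0.0009] grip 49.5 F [-0.9  0.2 -5. ] M [-0.01  0.08  0.  ] q [ 0.36 -1.29]
wx 0.89 | tx -0.49 ty -0.83 tz -6.50
```

```bash
python3 - <<'E'
from h import *; import pickle
t=pickle.load(open("top0.pkl","rb")); g=cv2.cvtColor(t["pixels"],cv2.COLOR_RGB2GRAY).astype(float)
def cross(r,a,b,th):
    for u in range(a,b,1 if b>a else -1):
        v=u+(1 if b>a else -1)
        if (g[r,u]-th)*(g[r,v]-th)<=0 and g[r,u]!=g[r,v]: return u+(v-u)*(th-g[r,u])/(g[r,v]-g[r,u])
print(g[240,240:280].astype(int))
for z,(a,b,th),rows in((.008,(236,284,150),range(195,255)),(.035,(246,272,228),range(214,252))):
    L=[];
    for r in rows:
        l,q=cross(r,a,a+15,th),cross(r,b,b-15,th)
        if l and q: L.append([p2w(t,[[l,r]],z)[0,:2],p2w(t,[[q,r]],z)[0,:2]])
    L=np.array(L);m=L.mean(1);f=np.polyfit(m[:,0],m[:,1],1);print(z,len(L),"width",np.median(L[:,0,1]-L[:,1,1]),"slope",f[0],"y at .526",np.polyval(f,.526),"rms",np.std(m[:,1]-np.polyval(f,m[:,0])))
c=lambda y:[ [u,y] for u in (252,260)]
for u in (258,262):
    col=g[:,u]; print(u,col[246:262].astype(int))
print(p2w(t,[[259,258.4],[258,175.4]],.008), p2w(t,[[258,254.1]],.035))
E
```

```text
[113 113 113 115 163 206 211 211 210 211 216 237 249 250 250 250 250 250
 250 250 250 250 250 249 226 170 196 219 222 221 222 223 223 183 113 113
 115 115 114 115]
0.008 60 width 0.0917270291026632 slope 0.0033379075454911798 y at .526 0.009814832028332799 rms 0.0007001347291413552
0.035 38 width 0.03915121272276808 slope -0.013344650664087408 y at .526 0.010080835480363223 rms 0.00045449008117831916
258 [250 250 250 250 250 250 250 248 189 208 216 209 125 113 115 114]
262 [250 250 250 250 250 250 250 248 188 208 216 216 127 113 115 113]
[[0.39733286 0.00926602 0.008     ]
 [0.6526888  0.00708597 0.008     ]] [[0.41118569 0.01009986 0.035     ]]
```

Call:
move_arm([
  {"wx": 0.9, "wy": 0, "wz": 0, "tx": 0, "ty": 0, "tz": 0, "grip": -1},
  {"wx": 0, "wy": 0, "wz": 0, "tx": 0, "ty": -0.3, "tz": -0.9, "grip": -1},
  {"wx": 0, "wy": 0, "wz": 0, "tx": 0, "ty": -0.3, "tz": -0.9, "grip": -1},
  {"wx": 0, "wy": 0, "wz": 0, "tx": 0, "ty": -0.3, "tz": -0.9, "grip": -1},
  {"wx": 0, "wy": 0, "wz": 0, "tx": 0, "ty": -0.3, "tz": -0.9, "grip": -1},
  {"wx": 0, "wy": 0, "wz": 0, "tx": 0, "ty": -0.3, "tz": -0.9, "grip": -1},
  {"wx": 0, "wy": 0, "wz": 0, "tx": 0, "ty": -0.3, "tz": -0.9, "grip": -1},
  {"wx": 0, "wy": 0, "wz": 0, "tx": 0, "ty": -0.2, "tz": -0.9, "grip": -1},
])

```text
clock: 4.2
position: [0.4547, 0.0121, 0.1143]
eef_rot: [[-0.004, -1.0, 0.001], [0.0, 0.001, 1.0], [-1.0, 0.004, 0.0]]
wrist_force: [1.5, 1.3, -4.9]
gripper_width: 0.0493
```

Call:
move_arm([
  {"wx": 0, "wy": 0, "wz": 0, "tx": 0.5, "ty": 0, "tz": 0, "grip": -1},
  {"wx": 0, "wy": 0, "wz": 0, "tx": 0.5, "ty": 0, "tz": 0, "grip": -1},
  {"wx": 0, "wy": 0, "wz": 0, "tx": 0.5, "ty": 0, "tz": 0, "grip": -1},
  {"wx": 0, "wy": 0, "wz": 0, "tx": 0, "ty": 0, "tz": 0, "grip": -1},
  {"wx": 0, "wy": 0, "wz": 0, "tx": 0, "ty": 0, "tz": 0, "grip": -1},
  {"wx": 0, "wy": 0, "wz": 0, "tx": 0, "ty": 0, "tz": 0, "grip": -1},
  {"wx": 0, "wy": 0, "wz": 0, "tx": 0, "ty": 0, "tz": 0, "grip": -1},
  {"wx": 0, "wy": 0, "wz": 0, "tx": 0, "ty": 0, "tz": 0, "grip": -1},
])

```text
clock: 4.87
position: [0.4568, 0.0135, 0.073]
eef_rot: [[0.001, -1.0, 0.0], [-0.0, 0.0, 1.0], [-1.0, -0.001, -0.0]]
wrist_force: [0.3, -0.5, -5.0]
gripper_width: 0.0497
```

```bash
python3 to.py .455 .0098 .046 0; python3 - <<'E'
from h import *
P=[]
for i in range(3):
    c=capture("side"); P.append(env.observe()["position"])
print(np.round(np.array(P)*1000,1))
b=cv2.resize(c["pixels"][115:235,195:335],None,fx=5,fy=5,interpolation=2)
cv2.imwrite("pics/over1.png",b[:,:,::-1])
E
python3 to.py
```

```text
t4.9 TCP [456.8  13.5  73. ] yaw -0.02 tilt x [ 0.0014 -0.0001] grip 49.7 F [ 0.3 -0.5 -5. ] M [0.03 0.08 0.  ] q [-0.08 -1.65]
wx -0.00 | tx 0.90 ty 0.06 tz -0.12
[[456.8  13.4  73. ]
 [456.7  13.5  72.9]
 [456.6  13.4  72.8]]
t5.0 TCP [456.6  13.4  72.8] yaw -0.02 tilt x [ 0.0012 -0.0001] grip 49.3 F [ 0.8 -0.4 -4.4] M [0.01 0.11 0.01] q [-0.08 -1.65]
```

View pics/over1.png

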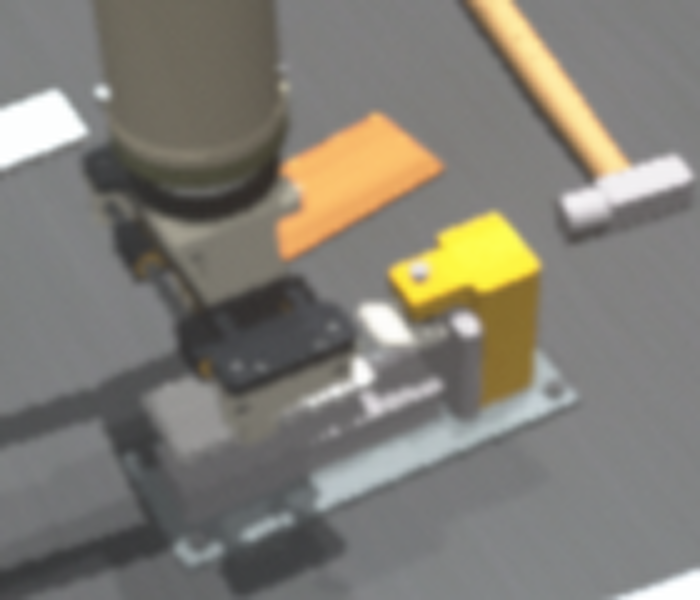

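The plate hangs level above the outer part of the pad, at about (300,440) in the crop. The foot toe is clear at (385,325). I'm lowering it to find the pad.

Call:
move_arm([
  {"wx": 0, "wy": 0, "wz": 0, "tx": 0.3, "ty": 0, "tz": -0.12, "grip": -1},
  {"wx": 0, "wy": 0, "wz": 0, "tx": 0.3, "ty": 0, "tz": 0, "grip": -1},
  {"wx": 0, "wy": 0, "wz": 0, "tx": 0.1, "ty": 0, "tz": 0, "grip": -1},
  {"wx": 0, "wy": 0, "wz": 0, "tx": 0.05, "ty": 0, "tz": 0, "grip": -1},
  {"wx": 0, "wy": 0, "wz": 0, "tx": 0, "ty": 0, "tz": 0, "grip": -1},
  {"wx": 0, "wy": 0, "wz": 0, "tx": 0, "ty": 0, "tz": 0, "grip": -1},
  {"wx": 0, "wy": 0, "wz": 0, "tx": 0, "ty": 0, "tz": 0, "grip": -1},
  {"wx": 0, "wy": 0, "wz": 0, "tx": 0, "ty": 0, "tz": 0, "grip": -1},
])

```text
clock: 5.68
position: [0.4561, 0.0098, 0.0494]
eef_rot: [[-0.0, -1.0, 0.001], [0.0, 0.001, 1.0], [-1.0, 0.0, 0.0]]
wrist_force: [0.6, 0.5, -3.8]
gripper_width: 0.0491
```

Call:
move_arm([
  {"wx": 0, "wy": 0, "wz": 0, "tx": 0.04, "ty": 0, "tz": 0, "grip": -1},
  {"wx": 0, "wy": 0, "wz": 0, "tx": 0, "ty": 0, "tz": 0, "grip": -1},
  {"wx": 0, "wy": 0, "wz": 0, "tx": 0, "ty": 0, "tz": 0, "grip": -1},
  {"wx": 0, "wy": 0, "wz": 0, "tx": 0, "ty": 0, "tz": 0, "grip": -1},
  {"wx": 0, "wy": 0, "wz": 0, "tx": 0, "ty": 0, "tz": 0, "grip": -1},
  {"wx": 0, "wy": 0, "wz": 0, "tx": 0, "ty": 0, "tz": 0, "grip": -1},
  {"wx": 0, "wy": 0, "wz": 0, "tx": 0, "ty": 0, "tz": 0, "grip": -1},
  {"wx": 0, "wy": 0, "wz": 0, "tx": 0, "ty": 0, "tz": 0, "grip": -1},
])

```text
clock: 6.35
position: [0.4563, 0.0098, 0.0489]
eef_rot: [[0.0, -1.0, 0.001], [0.0, 0.001, 1.0], [-1.0, -0.0, 0.0]]
wrist_force: [-5.2, 0.6, 6.3]
gripper_width: 0.0498
```

Call:
move_arm([
  {"wx": 0, "wy": 0, "wz": 0, "tx": 0.04, "ty": 0, "tz": 0, "grip": -1},
  {"wx": 0, "wy": 0, "wz": 0, "tx": 0, "ty": 0, "tz": 0, "grip": -1},
  {"wx": 0, "wy": 0, "wz": 0, "tx": 0, "ty": 0, "tz": 0, "grip": -1},
  {"wx": 0, "wy": 0, "wz": 0, "tx": 0, "ty": 0, "tz": 0, "grip": -1},
  {"wx": 0, "wy": 0, "wz": 0, "tx": 0, "ty": 0, "tz": 0, "grip": -1},
  {"wx": 0, "wy": 0, "wz": 0, "tx": 0, "ty": 0, "tz": 0, "grip": -1},
  {"wx": 0, "wy": 0, "wz": 0, "tx": 0, "ty": 0, "tz": 0, "grip": -1},
  {"wx": 0, "wy": 0, "wz": 0, "tx": 0, "ty": 0, "tz": 0, "grip": -1},
])

```text
clock: 7.02
position: [0.4563, 0.0098, 0.0488]
eef_rot: [[-0.0, -1.0, 0.001], [-0.0, 0.001, 1.0], [-1.0, 0.0, -0.0]]
wrist_force: [-11.5, 0.8, 18.3]
gripper_width: 0.0496
```

```bash
python3 to.py .4565 .0098 .046 0
```

```text
t7.0 TCP [456.3   9.8  48.8] yaw -0.04 tilt x [-0.0001 -0.0001] grip 49.6 F [-11.5   0.8  18.3] M [0.29 2.11 0.01] q [-0.09 -1.66]
wx -0.01 | tx 0.09 ty -0.01 tz 0.00
```

Call:
move_arm([
  {"wx": 0, "wy": 0, "wz": 0, "tx": -0.08, "ty": 0, "tz": 0, "grip": -1},
  {"wx": 0, "wy": 0, "wz": 0, "tx": 0, "ty": -0.4, "tz": 0, "grip": -1},
  {"wx": 0, "wy": 0, "wz": 0, "tx": 0, "ty": -0.4, "tz": 0, "grip": -1},
  {"wx": 0, "wy": 0, "wz": 0, "tx": 0, "ty": -0.4, "tz": 0, "grip": -1},
  {"wx": 0, "wy": 0, "wz": 0, "tx": 0, "ty": -0.4, "tz": 0, "grip": -1},
  {"wx": 0, "wy": 0, "wz": 0, "tx": 0, "ty": 0, "tz": 0, "grip": -1},
  {"wx": 0, "wy": 0, "wz": 0, "tx": 0, "ty": 0, "tz": 0, "grip": -1},
  {"wx": 0, "wy": 0, "wz": 0, "tx": 0, "ty": 0, "tz": 0, "grip": -1},
])

```text
clock: 7.68
position: [0.5035, 0.0098, 0.0492]
eef_rot: [[-0.001, -1.0, 0.001], [0.0, 0.001, 1.0], [-1.0, 0.001, 0.0]]
wrist_force: [0.6, 0.2, -3.4]
gripper_width: 0.0497
```

Call:
move_arm([
  {"wx": 0, "wy": 0, "wz": 0, "tx": 0, "ty": -0.1, "tz": 0, "grip": -1},
  {"wx": 0, "wy": 0, "wz": 0, "tx": 0, "ty": 0, "tz": 0, "grip": -1},
  {"wx": 0, "wy": 0, "wz": 0, "tx": 0, "ty": 0, "tz": 0, "grip": -1},
  {"wx": 0, "wy": 0, "wz": 0, "tx": 0, "ty": 0, "tz": 0, "grip": -1},
  {"wx": 0, "wy": 0, "wz": 0, "tx": 0, "ty": 0, "tz": 0, "grip": -1},
  {"wx": 0, "wy": 0, "wz": 0, "tx": 0, "ty": 0, "tz": 0, "grip": -1},
  {"wx": 0, "wy": 0, "wz": 0, "tx": 0, "ty": 0, "tz": 0, "grip": -1},
  {"wx": 0, "wy": 0, "wz": 0, "tx": 0, "ty": 0, "tz": 0, "grip": -1},
])

```text
clock: 8.35
position: [0.5071, 0.0097, 0.0496]
eef_rot: [[-0.0, -1.0, 0.001], [-0.0, 0.001, 1.0], [-1.0, 0.0, -0.0]]
wrist_force: [-0.5, 0.3, -5.1]
gripper_width: 0.0493
```

Call:
move_arm([
  {"wx": 0, "wy": 0, "wz": 0, "tx": 0, "ty": -0.06, "tz": 0, "grip": -1},
  {"wx": 0, "wy": 0, "wz": 0, "tx": 0, "ty": 0, "tz": 0, "grip": -1},
  {"wx": 0, "wy": 0, "wz": 0, "tx": 0, "ty": 0, "tz": 0, "grip": -1},
  {"wx": 0, "wy": 0, "wz": 0, "tx": 0, "ty": 0, "tz": 0, "grip": -1},
  {"wx": 0, "wy": 0, "wz": 0, "tx": 0, "ty": 0, "tz": 0, "grip": -1},
  {"wx": 0, "wy": 0, "wz": 0, "tx": 0, "ty": 0, "tz": 0, "grip": -1},
  {"wx": 0, "wy": 0, "wz": 0, "tx": 0, "ty": 0, "tz": 0, "grip": -1},
  {"wx": 0, "wy": 0, "wz": 0, "tx": 0, "ty": 0, "tz": 0, "grip": -1},
])

```text
clock: 9.02
position: [0.5088, 0.0097, 0.0496]
eef_rot: [[-0.0, -1.0, 0.001], [-0.0, 0.001, 1.0], [-1.0, 0.0, -0.0]]
wrist_force: [-2.2, -0.2, -4.5]
gripper_width: 0.0492
```

```bash
python3 to.py .5095 .0098 .048 0
```

```text
t9.0 TCP [508.8   9.7  49.6] yaw -0.04 tilt x [-0.0003 -0.    ] grip 49.2 F [-2.2 -0.2 -4.5] M [-0.    0.38  0.02] q [-0.08 -1.65]
wx -0.01 | tx 0.05 ty -0.02 tz 0.00
```

Call:
move_arm([
  {"wx": 0, "wy": 0, "wz": 0, "tx": 0, "ty": -0.06, "tz": 0, "grip": -1},
  {"wx": 0, "wy": 0, "wz": 0, "tx": 0, "ty": 0, "tz": 0, "grip": -1},
  {"wx": 0, "wy": 0, "wz": 0, "tx": 0, "ty": 0, "tz": 0, "grip": -1},
  {"wx": 0, "wy": 0, "wz": 0, "tx": 0, "ty": 0, "tz": 0, "grip": -1},
  {"wx": 0, "wy": 0, "wz": 0, "tx": 0, "ty": 0, "tz": 0, "grip": -1},
  {"wx": 0, "wy": 0, "wz": 0, "tx": 0, "ty": 0, "tz": 0, "grip": -1},
  {"wx": 0, "wy": 0, "wz": 0, "tx": 0, "ty": 0, "tz": 0, "grip": -1},
  {"wx": 0, "wy": 0, "wz": 0, "tx": 0, "ty": 0, "tz": 0, "grip": -1},
])

```text
clock: 9.68
position: [0.5089, 0.0097, 0.049]
eef_rot: [[-0.004, -1.0, 0.001], [-0.0, 0.001, 1.0], [-1.0, 0.004, -0.0]]
wrist_force: [-8.8, -1.8, 0.1]
gripper_width: 0.0498
```

Call:
move_arm([
  {"wx": 0, "wy": 0, "wz": 0, "tx": 0.03, "ty": 0, "tz": 0, "grip": -1},
  {"wx": 0, "wy": 0, "wz": 0, "tx": 0, "ty": 0, "tz": 0, "grip": -1},
  {"wx": 0, "wy": 0, "wz": 0, "tx": 0, "ty": 0, "tz": 0, "grip": -1},
  {"wx": 0, "wy": 0, "wz": 0, "tx": 0, "ty": 0, "tz": 0, "grip": -1},
  {"wx": 0, "wy": 0, "wz": 0, "tx": 0, "ty": 0, "tz": 0, "grip": -1},
  {"wx": 0, "wy": 0, "wz": 0, "tx": 0, "ty": 0, "tz": 0, "grip": -1},
  {"wx": 0, "wy": 0, "wz": 0, "tx": 0, "ty": 0, "tz": 0, "grip": -1},
  {"wx": 0, "wy": 0, "wz": 0, "tx": 0, "ty": 0, "tz": 0, "grip": -1},
])

```text
clock: 10.35
position: [0.5089, 0.0097, 0.0489]
eef_rot: [[-0.004, -1.0, 0.001], [-0.0, 0.001, 1.0], [-1.0, 0.004, -0.0]]
wrist_force: [-14.1, -1.3, 8.4]
gripper_width: 0.0493
```

```bash
python3 to.py .5095 .0098 .048 0
```

```text
t10.3 TCP [508.9   9.7  48.9] yaw -0.03 tilt x [-0.0041 -0.0001] grip 49.3 F [-14.1  -1.3   8.4] M [-0.01  2.48  0.08] q [-0.08 -1.65]
wx -0.01 | tx 0.03 ty -0.02 tz 0.00
```

Call:
move_arm([
  {"wx": 0, "wy": 0, "wz": 0, "tx": 0, "ty": 0, "tz": 0, "grip": 0.5},
  {"wx": 0, "wy": 0, "wz": 0, "tx": 0, "ty": 0, "tz": 0, "grip": 0.5},
  {"wx": 0, "wy": 0, "wz": 0, "tx": 0, "ty": 0, "tz": 0, "grip": 0.5},
  {"wx": 0, "wy": 0, "wz": 0, "tx": -0.3, "ty": 0, "tz": 0, "grip": 0.5},
  {"wx": 0, "wy": 0, "wz": 0, "tx": -0.7, "ty": 0, "tz": 0, "grip": 0.5},
  {"wx": 0, "wy": 0, "wz": 0, "tx": -1, "ty": 0, "tz": 0, "grip": 1},
  {"wx": 0, "wy": 0, "wz": 0, "tx": -1, "ty": 0, "tz": 0, "grip": 1},
  {"wx": 0, "wy": 0, "wz": 0, "tx": -1, "ty": 0, "tz": 0, "grip": 1},
])

```text
clock: 11.02
position: [0.5108, 0.0098, 0.1709]
eef_rot: [[0.001, -1.0, 0.001], [0.0, 0.001, 1.0], [-1.0, -0.001, 0.0]]
wrist_force: [0.2, 0.1, 0.9]
gripper_width: 0.0853
```

Call:
move_arm([
  {"wx": 0, "wy": 0, "wz": 0, "tx": 0, "ty": 0.3, "tz": 1, "grip": 1},
  {"wx": 0, "wy": 0, "wz": 0, "tx": 0, "ty": 0.3, "tz": 1, "grip": 1},
  {"wx": 0, "wy": 0, "wz": 0, "tx": 0, "ty": 0.3, "tz": 1, "grip": 1},
  {"wx": 0, "wy": 0, "wz": 0, "tx": 0, "ty": 0.3, "tz": 1, "grip": 1},
  {"wx": 0, "wy": 0, "wz": 0, "tx": 0, "ty": 0.3, "tz": 1, "grip": 1},
  {"wx": 0, "wy": 0, "wz": 0, "tx": 0, "ty": 0.3, "tz": 1, "grip": 1},
  {"wx": 0, "wy": 0, "wz": 0, "tx": 0, "ty": 0.3, "tz": 1, "grip": 1},
  {"wx": 0, "wy": 0, "wz": 0, "tx": 0, "ty": 0.3, "tz": 1, "grip": 1},
])

```text
clock: 11.68
position: [0.4388, 0.2514, 0.1701]
eef_rot: [[0.002, -1.0, 0.001], [0.001, 0.001, 1.0], [-1.0, -0.002, 0.001]]
wrist_force: [0.4, 1.0, -0.4]
gripper_width: 0.0928
```

```bash
python3 - <<'E'
from h import *
c=capture("top"); print(*blobs(c,white(c),.01,.0045,.0075),sep="\n")
crop(c,210,160,100,110,5,"pics/seat1.png")
g=cv2.cvtColor(c["pixels"],cv2.COLOR_RGB2GRAY).astype(int)
for r in(225,240,250): print(r,g[r,236:284])
E
python3 to.py .414 .346 .011 0
```

```text
(412, -327, 120, 50, 13.1)
(588, -324, 119, 50, 12.9)
(423, -214, 120, 52, 11.1)
(600, -197, 120, 52, -5.9)
(573, 338, 120, 50, 3.0)
(223, 582, 442, 17, 20.2)
(212, 600, 445, 16, 20.0)
225 [116 117 116 117 117 117 118 134 181 212 216 217 224 243 250 251 251 251
 251 251 251 251 251 251 251 251 251 251 250 226 165 181 207 220 222 221
 215 173 122 114 115 114 114 114 115 114 114 114]
240 [115 115 115 116 115 115 114 117 166 209 214 214 214 214 219 239 250 251
 251 251 251 251 251 251 251 251 251 250 228 173 199 221 224 224 224 225
 225 185 114 115 116 116 116 115 115 116 116 115]
250 [110 114 116 116 115 115 115 126 183 219 216 216 216 217 218 227 244 250
 251 251 251 251 251 251 251 251 251 250 241 199 192 220 222 224 223 224
 222 176 111 113 116 116 116 116 115 116 114 114]
t11.7 TCP [437.1 256.  170.1] yaw 0.07 tilt x [0.0009 0.004 ] grip 92.3 F [-2.6  2.5 -0. ] M [ 0.15  0.12 -0.02] q [ 0.43 -1.15]
wx 0.01 | tx 5.30 ty 0.77 tz 3.00
```

View pics/seat1.png

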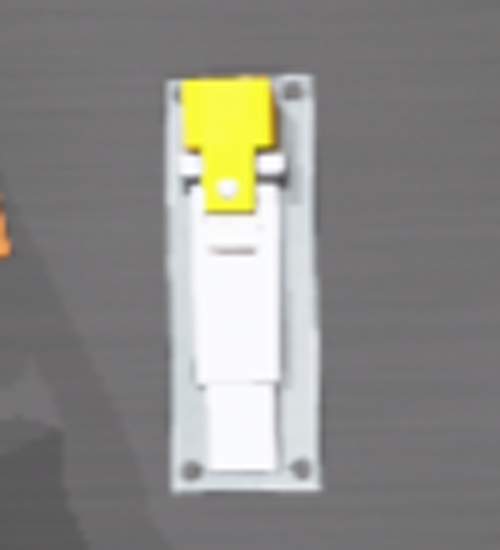

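```bash
cat >> h.py <<'E'
def edges(c,rows,z,a,b,th=228,xr=.52):
    g=cv2.cvtColor(c["pixels"],cv2.COLOR_RGB2GRAY).astype(float); M=[];W=[]
    for r in rows:
        i=np.where(g[r,a:b]>th)[0]; l,q=a+i[0],a+i[-1]
        l=l-(g[r,l]-th)/(g[r,l]-g[r,l-1]); q=q+(g[r,q]-th)/(g[r,q]-g[r,q+1])
        P=p2w(c,[[l,r],[q,r]],z); M.append(P.mean(0)[:2]); W.append(P[0,1]-P[1,1])
    M=np.array(M); f=np.polyfit(M[:,0],M[:,1],1); return "w %.4f slope %.4f y(%.2f)=%.4f rms %.4f"%(np.median(W),f[0],xr,np.polyval(f,xr),np.std(M[:,1]-np.polyval(f,M[:,0])))
E
python3 - <<'E'
from h import *; import pickle
t=pickle.load(open("top0.pkl","rb")); c=capture("top")
print("seat0",edges(t,range(213,252),.0365,246,270))
print("seat now",edges(c,range(238,252),.0365,246,270))
print("plate",edges(c,range(212,235),.0465,243,271))
E
python3 to.py .414 .346 .011 0
```

```text
seat0 w 0.0391 slope -0.0139 y(0.52)=0.0100 rms 0.0005
seat now w 0.0397 slope 0.0136 y(0.52)=0.0122 rms 0.0001
plate w 0.0501 slope 0.0125 y(0.52)=0.0119 rms 0.0002
t11.8 TCP [437.9 253.6 169.9] yaw 0.19 tilt x [0.0011 0.0021] grip 93.1 F [ 0.3 -0.3  0.7] M [ 0.01 -0.05 -0.  ] q [ 0.42 -1.15]
wx 0.04 | tx 5.30 ty 0.80 tz 3.08
```

The crop shows plate 1 centred on the pad, with its end at row 382 and the pad's outer 40 mm bare. The foot is still down.

```bash
python3 - <<'E'
from h import *; import pickle
t=pickle.load(open("top0.pkl","rb"))
for a,b in((226,252),(238,252),(226,240)): print("seat0",edges(t,range(a,b),.0365,246,270))
s=capture("side"); print(*blobs(s,white(s),.01,.0045,.0075),sep="\n")
E
```

```text
seat0 w 0.0394 slope 0.0028 y(0.52)=0.0112 rms 0.0003
seat0 w 0.0391 slope 0.0213 y(0.52)=0.0127 rms 0.0002
seat0 w 0.0394 slope -0.0286 y(0.52)=0.0099 rms 0.0001
(412, -330, 123, 54, 12.4)
(588, -328, 125, 54, 12.8)
(424, -217, 123, 55, 11.2)
(600, -201, 124, 55, -6.2)
(888, -99, 90, 70, 52.4)
(573, 334, 124, 57, 2.8)
(430, 343, 123, 54, 0.1)
```

Call:
move_arm([
  {"wx": 0, "wy": 0, "wz": 0, "tx": 0, "ty": 0.3, "tz": 1, "grip": 1},
  {"wx": 0, "wy": 0, "wz": 0, "tx": 0.5, "ty": 0.3, "tz": 1, "grip": 1},
  {"wx": 0, "wy": 0, "wz": 0, "tx": 0.7, "ty": 0.2, "tz": 0.8, "grip": 1},
  {"wx": 0, "wy": 0, "wz": 0, "tx": 1, "ty": 0, "tz": 0.3, "grip": 1},
  {"wx": 0, "wy": 0, "wz": 0, "tx": 1, "ty": 0, "tz": 0, "grip": 1},
  {"wx": 0, "wy": 0, "wz": 0, "tx": 1, "ty": 0, "tz": 0, "grip": 1},
  {"wx": 0, "wy": 0, "wz": 0, "tx": 0.7, "ty": 0, "tz": 0, "grip": 1},
  {"wx": 0, "wy": 0, "wz": 0, "tx": 0.4, "ty": 0, "tz": 0, "grip": 1},
])

```text
clock: 12.5
position: [0.4143, 0.3408, 0.0079]
eef_rot: [[-0.003, -1.0, 0.001], [-0.002, 0.001, 1.0], [-1.0, 0.003, -0.002]]
wrist_force: [-39.2, -40.0, 135.0]
gripper_width: 0.093
```

Call:
move_arm([
  {"wx": 0, "wy": 0, "wz": 0, "tx": 0, "ty": 0, "tz": 0, "grip": 1},
  {"wx": 0, "wy": 0, "wz": 0, "tx": 0, "ty": 0, "tz": 0, "grip": 0.3},
  {"wx": 0, "wy": 0, "wz": 0, "tx": 0, "ty": 0, "tz": 0, "grip": -1},
  {"wx": 0, "wy": 0, "wz": 0, "tx": 0, "ty": 0, "tz": 0, "grip": -1},
  {"wx": 0, "wy": 0, "wz": 0, "tx": 0, "ty": 0, "tz": 0, "grip": -1},
  {"wx": 0, "wy": 0, "wz": 0, "tx": 0, "ty": 0, "tz": 0, "grip": -1},
  {"wx": 0, "wy": 0, "wz": 0, "tx": 0, "ty": 0, "tz": 0, "grip": -1},
  {"wx": 0, "wy": 0, "wz": 0, "tx": 0, "ty": 0, "tz": 0, "grip": -1},
])

```text
clock: 13.17
position: [0.415, 0.343, 0.0099]
eef_rot: [[0.0, -1.0, 0.001], [0.0, 0.001, 1.0], [-1.0, -0.0, 0.0]]
wrist_force: [0.0, 2.0, -0.3]
gripper_width: 0.0511
```

```bash
python3 to.py .414 .346 .0122 0
```

```text
t13.2 TCP [415.  343.    9.9] yaw -0.04 tilt x [0.0002 0.0004] grip 51.1 F [ 0.   2.  -0.3] M [ 0.44  0.05 -0.03] q [ 0.6  -0.97]
wx -0.01 | tx -0.08 ty 0.03 tz 0.10
```

That descent overshot. The wrist reading was 135 N as the tips touched the table, which is over the 120 N limit. I'll use slower tails and a higher grasp from here on, and I'll report it at the end.

Call:
move_arm([
  {"wx": 0, "wy": 0, "wz": 0, "tx": 0, "ty": 0, "tz": 0, "grip": -1},
  {"wx": 0, "wy": 0, "wz": 0, "tx": 0, "ty": 0, "tz": 0, "grip": -1},
  {"wx": 0, "wy": 0, "wz": 0, "tx": 0, "ty": 0, "tz": 0, "grip": -1},
  {"wx": 0, "wy": 0, "wz": 0, "tx": -0.4, "ty": 0, "tz": 0, "grip": -1},
  {"wx": 0, "wy": 0, "wz": 0, "tx": -0.7, "ty": 0, "tz": 0, "grip": -1},
  {"wx": 0, "wy": 0, "wz": 0, "tx": -0.9, "ty": 0, "tz": 0, "grip": -1},
  {"wx": 0, "wy": 0, "wz": 0, "tx": -0.7, "ty": 0, "tz": -0.3, "grip": -1},
  {"wx": 0, "wy": 0, "wz": 0, "tx": -0.3, "ty": -0.1, "tz": -0.7, "grip": -1},
])

```text
clock: 13.83
position: [0.4188, 0.3147, 0.1036]
eef_rot: [[0.003, -1.0, -0.001], [0.003, -0.001, 1.0], [-1.0, -0.003, 0.003]]
wrist_force: [1.6, 0.6, -4.8]
gripper_width: 0.0499
```

Call:
move_arm([
  {"wx": 0, "wy": 0, "wz": 0, "tx": 0, "ty": -0.1, "tz": -0.9, "grip": -1},
  {"wx": 0, "wy": 0, "wz": 0, "tx": 0, "ty": -0.1, "tz": -0.9, "grip": -1},
  {"wx": 0, "wy": 0, "wz": 0, "tx": 0, "ty": -0.1, "tz": -0.9, "grip": -1},
  {"wx": 0, "wy": 0, "wz": 0, "tx": 0, "ty": -0.1, "tz": -0.9, "grip": -1},
  {"wx": 0, "wy": 0, "wz": 0, "tx": 0, "ty": -0.1, "tz": -0.9, "grip": -1},
  {"wx": 0, "wy": 0, "wz": 0, "tx": 0, "ty": -0.1, "tz": -0.9, "grip": -1},
  {"wx": 0, "wy": 0, "wz": 0, "tx": 0, "ty": -0.1, "tz": -0.9, "grip": -1},
  {"wx": 0, "wy": 0, "wz": 0, "tx": 0, "ty": -0.1, "tz": -0.9, "grip": -1},
])

```text
clock: 14.5
position: [0.4409, 0.0953, 0.0998]
eef_rot: [[-0.001, -1.0, 0.001], [-0.0, 0.001, 1.0], [-1.0, 0.001, -0.0]]
wrist_force: [0.9, -0.2, -5.2]
gripper_width: 0.0496
```

Call:
move_arm([
  {"wx": 0, "wy": 0, "wz": 0, "tx": 0, "ty": -0.1, "tz": -0.8, "grip": -1},
  {"wx": 0, "wy": 0, "wz": 0, "tx": 0, "ty": -0.1, "tz": -0.8, "grip": -1},
  {"wx": 0, "wy": 0, "wz": 0, "tx": 0, "ty": -0.1, "tz": -0.6, "grip": -1},
  {"wx": 0, "wy": 0, "wz": 0, "tx": 0, "ty": -0.1, "tz": -0.4, "grip": -1},
  {"wx": 0, "wy": 0, "wz": 0, "tx": 0, "ty": 0, "tz": -0.2, "grip": -1},
  {"wx": 0, "wy": 0, "wz": 0, "tx": 0, "ty": 0, "tz": -0.1, "grip": -1},
  {"wx": 0, "wy": 0, "wz": 0, "tx": 0, "ty": 0, "tz": 0, "grip": -1},
  {"wx": 0, "wy": 0, "wz": 0, "tx": 0, "ty": 0, "tz": 0, "grip": -1},
])

```text
clock: 15.17
position: [0.4533, 0.0103, 0.0996]
eef_rot: [[-0.001, -1.0, 0.001], [0.0, 0.001, 1.0], [-1.0, 0.001, 0.0]]
wrist_force: [0.2, -0.1, -3.2]
gripper_width: 0.0494
```

```bash
python3 to.py .4545 .0097 .0565 0
```

```text
t15.2 TCP [453.3  10.3  99.6] yaw -0.03 tilt x [-0.0006  0.0003] grip 49.4 F [ 0.2 -0.1 -3.2] M [-0.    0.09 -0.03] q [-0.09 -1.66]
wx -0.01 | tx 1.44 ty -0.04 tz -0.02
```

Call:
move_arm([
  {"wx": 0, "wy": 0, "wz": 0, "tx": 0.4, "ty": 0, "tz": -0.02, "grip": -1},
  {"wx": 0, "wy": 0, "wz": 0, "tx": 0.5, "ty": 0, "tz": 0, "grip": -1},
  {"wx": 0, "wy": 0, "wz": 0, "tx": 0.3, "ty": 0, "tz": 0, "grip": -1},
  {"wx": 0, "wy": 0, "wz": 0, "tx": 0.15, "ty": 0, "tz": 0, "grip": -1},
  {"wx": 0, "wy": 0, "wz": 0, "tx": 0.05, "ty": 0, "tz": 0, "grip": -1},
  {"wx": 0, "wy": 0, "wz": 0, "tx": 0, "ty": 0, "tz": 0, "grip": -1},
  {"wx": 0, "wy": 0, "wz": 0, "tx": 0, "ty": 0, "tz": 0, "grip": -1},
  {"wx": 0, "wy": 0, "wz": 0, "tx": 0, "ty": 0, "tz": 0, "grip": -1},
])

```text
clock: 15.83
position: [0.4544, 0.0092, 0.0585]
eef_rot: [[0.001, -1.0, 0.001], [-0.0, 0.001, 1.0], [-1.0, -0.001, -0.0]]
wrist_force: [0.1, 0.8, -4.6]
gripper_width: 0.0495
```

```bash
python3 to.py .5075 .0097 .0575 0
```

```text
t15.8 TCP [454.4   9.2  58.5] yaw -0.03 tilt x [ 0.0013 -0.0001] grip 49.5 F [ 0.1  0.8 -4.6] M [0.06 0.08 0.01] q [-0.09 -1.66]
wx -0.01 | tx 0.03 ty -1.77 tz 0.02
```

Call:
move_arm([
  {"wx": 0, "wy": 0, "wz": 0, "tx": 0.02, "ty": -0.4, "tz": 0.02, "grip": -1},
  {"wx": 0, "wy": 0, "wz": 0, "tx": 0, "ty": -0.5, "tz": 0, "grip": -1},
  {"wx": 0, "wy": 0, "wz": 0, "tx": 0, "ty": -0.4, "tz": 0, "grip": -1},
  {"wx": 0, "wy": 0, "wz": 0, "tx": 0, "ty": -0.3, "tz": 0, "grip": -1},
  {"wx": 0, "wy": 0, "wz": 0, "tx": 0, "ty": -0.15, "tz": 0, "grip": -1},
  {"wx": 0, "wy": 0, "wz": 0, "tx": 0, "ty": 0, "tz": 0, "grip": -1},
  {"wx": 0, "wy": 0, "wz": 0, "tx": 0, "ty": 0, "tz": 0, "grip": -1},
  {"wx": 0, "wy": 0, "wz": 0, "tx": 0, "ty": 0, "tz": 0, "grip": -1},
])

```text
clock: 16.5
position: [0.5055, 0.0098, 0.0569]
eef_rot: [[-0.001, -1.0, 0.001], [0.0, 0.001, 1.0], [-1.0, 0.001, 0.0]]
wrist_force: [0.4, -0.2, -4.1]
gripper_width: 0.0497
```

Call:
move_arm([
  {"wx": 0, "wy": 0, "wz": 0, "tx": 0, "ty": -0.05, "tz": 0, "grip": -1},
  {"wx": 0, "wy": 0, "wz": 0, "tx": 0, "ty": -0.05, "tz": 0, "grip": -1},
  {"wx": 0, "wy": 0, "wz": 0, "tx": 0, "ty": 0, "tz": 0, "grip": -1},
  {"wx": 0, "wy": 0, "wz": 0, "tx": 0, "ty": 0, "tz": 0, "grip": -1},
  {"wx": 0, "wy": 0, "wz": 0, "tx": 0, "ty": 0, "tz": 0, "grip": -1},
  {"wx": 0, "wy": 0, "wz": 0, "tx": 0, "ty": 0, "tz": 0, "grip": -1},
  {"wx": 0, "wy": 0, "wz": 0, "tx": 0, "ty": 0, "tz": 0, "grip": -1},
  {"wx": 0, "wy": 0, "wz": 0, "tx": 0, "ty": 0, "tz": 0, "grip": -1},
])

```text
clock: 17.17
position: [0.5092, 0.0097, 0.0571]
eef_rot: [[-0.0, -1.0, 0.001], [-0.0, 0.001, 1.0], [-1.0, 0.0, -0.0]]
wrist_force: [0.5, 0.1, -4.1]
gripper_width: 0.0492
```

```bash
python3 to.py .51 .0097 .0565 0
```

```text
t17.2 TCP [509.2   9.7  57.1] yaw -0.04 tilt x [-0. -0.] grip 49.2 F [ 0.5  0.1 -4.1] M [ 0.02  0.08 -0.02] q [-0.08 -1.65]
wx -0.01 | tx 0.02 ty -0.03 tz -0.00
```

Call:
move_arm([
  {"wx": 0, "wy": 0, "wz": 0, "tx": 0, "ty": -0.05, "tz": 0, "grip": -1},
  {"wx": 0, "wy": 0, "wz": 0, "tx": 0, "ty": -0.02, "tz": 0, "grip": -1},
  {"wx": 0, "wy": 0, "wz": 0, "tx": 0, "ty": 0, "tz": 0, "grip": -1},
  {"wx": 0, "wy": 0, "wz": 0, "tx": 0, "ty": 0, "tz": 0, "grip": -1},
  {"wx": 0, "wy": 0, "wz": 0, "tx": 0, "ty": 0, "tz": 0, "grip": -1},
  {"wx": 0, "wy": 0, "wz": 0, "tx": 0, "ty": 0, "tz": 0, "grip": -1},
  {"wx": 0, "wy": 0, "wz": 0, "tx": 0, "ty": 0, "tz": 0, "grip": -1},
  {"wx": 0, "wy": 0, "wz": 0, "tx": 0, "ty": 0, "tz": 0, "grip": -1},
])

```text
clock: 17.83
position: [0.5097, 0.0098, 0.0563]
eef_rot: [[-0.004, -1.0, 0.001], [0.0, 0.001, 1.0], [-1.0, 0.004, 0.0]]
wrist_force: [-4.4, -0.5, -3.2]
gripper_width: 0.0497
```

Call:
move_arm([
  {"wx": 0, "wy": 0, "wz": 0, "tx": 0.04, "ty": -0.03, "tz": 0, "grip": -1},
  {"wx": 0, "wy": 0, "wz": 0, "tx": 0, "ty": 0, "tz": 0, "grip": -1},
  {"wx": 0, "wy": 0, "wz": 0, "tx": 0, "ty": 0, "tz": 0, "grip": -1},
  {"wx": 0, "wy": 0, "wz": 0, "tx": 0, "ty": 0, "tz": 0, "grip": -1},
  {"wx": 0, "wy": 0, "wz": 0, "tx": 0, "ty": 0, "tz": 0, "grip": -1},
  {"wx": 0, "wy": 0, "wz": 0, "tx": 0, "ty": 0, "tz": 0, "grip": -1},
  {"wx": 0, "wy": 0, "wz": 0, "tx": 0, "ty": 0, "tz": 0, "grip": -1},
  {"wx": 0, "wy": 0, "wz": 0, "tx": 0, "ty": 0, "tz": 0, "grip": -1},
])

```text
clock: 18.5
position: [0.51, 0.0099, 0.0562]
eef_rot: [[-0.005, -1.0, 0.0], [0.0, 0.0, 1.0], [-1.0, 0.005, 0.0]]
wrist_force: [-15.3, -0.7, 11.2]
gripper_width: 0.0499
```

```bash
python3 to.py .51 .0097 .0565 0
```

```text
t18.5 TCP [510.    9.9  56.2] yaw -0.02 tilt x [-0.0053  0.0001] grip 49.9 F [-15.3  -0.7  11.2] M [0.16 2.78 0.21] q [-0.08 -1.65]
wx -0.00 | tx -0.01 ty -0.00 tz -0.01
```

Call:
move_arm([
  {"wx": 0, "wy": 0, "wz": 0, "tx": 0, "ty": 0, "tz": 0, "grip": 0.5},
  {"wx": 0, "wy": 0, "wz": 0, "tx": 0, "ty": 0, "tz": 0, "grip": 0.5},
  {"wx": 0, "wy": 0, "wz": 0, "tx": 0, "ty": 0, "tz": 0, "grip": 0.5},
  {"wx": 0, "wy": 0, "wz": 0, "tx": -0.3, "ty": 0, "tz": 0, "grip": 0.5},
  {"wx": 0, "wy": 0, "wz": 0, "tx": -0.8, "ty": 0, "tz": 0, "grip": 0.5},
  {"wx": -1, "wy": 0, "wz": 0, "tx": -1, "ty": 0, "tz": 0, "grip": 1},
  {"wx": -1, "wy": 0, "wz": 0, "tx": -0.8, "ty": 0, "tz": 0, "grip": 1},
  {"wx": -0.2, "wy": 0, "wz": 0, "tx": -0.2, "ty": 0.3, "tz": -0.4, "grip": 1},
])

```text
clock: 19.17
position: [0.5091, -0.0027, 0.1551]
eef_rot: [[0.009, -0.98, -0.197], [0.0, -0.197, 0.98], [-1.0, -0.009, -0.002]]
wrist_force: [0.8, -0.5, 1.1]
gripper_width: 0.0852
```

Call:
move_arm([
  {"wx": 0, "wy": 0, "wz": 0, "tx": 0, "ty": 0.6, "tz": -0.8, "grip": 1},
  {"wx": 0, "wy": 0, "wz": 0, "tx": 0, "ty": 0.6, "tz": -0.9, "grip": 1},
  {"wx": 0, "wy": 0, "wz": 0, "tx": 0, "ty": 0.6, "tz": -0.9, "grip": 1},
  {"wx": 0, "wy": 0, "wz": 0, "tx": 0, "ty": 0.6, "tz": -0.9, "grip": 1},
  {"wx": 0, "wy": 0, "wz": 0, "tx": 0, "ty": 0.6, "tz": -0.9, "grip": 1},
  {"wx": 0, "wy": 0, "wz": 0, "tx": 0, "ty": 0.6, "tz": -0.8, "grip": 1},
  {"wx": 0, "wy": 0, "wz": 0, "tx": 0, "ty": 0.5, "tz": -0.6, "grip": 1},
  {"wx": 0, "wy": 0, "wz": 0, "tx": 0, "ty": 0.3, "tz": -0.3, "grip": 1},
])

```text
clock: 19.83
position: [0.4099, -0.211, 0.1501]
eef_rot: [[0.001, -0.982, -0.188], [-0.002, -0.188, 0.982], [-1.0, -0.001, -0.002]]
wrist_force: [1.0, 0.2, -0.1]
gripper_width: 0.0928
```

```bash
python3 - <<'E'
from h import *
for n in("top","side"):
    c=capture(n); print(n,*blobs(c,white(c),.01,.0045,.0075),sep="\n")
    if n=="top": print(edges(c,range(212,235),.0565,243,272))
E
python3 to.py .408 -.217 .0125 11
```

```text
top
(588, -325, 120, 50, 13.3)
(600, -197, 120, 52, -5.9)
(573, 338, 120, 50, 3.0)
w 0.0493 slope 0.0127 y(0.52)=0.0117 rms 0.0004
side
(413, -330, 121, 52, 12.9)
(588, -328, 122, 52, 12.7)
(600, -200, 121, 52, -6.2)
(889, -101, 84, 69, 64.3)
t19.9 TCP [ 410.1 -210.4  150. ] yaw 10.79 tilt x [ 0.001  -0.0012] grip 93.3 F [0.2 0.2 0.1] M [ 0.03 -0.07 -0.06] q [-0.58 -2.34]
wx -0.04 | tx 4.58 ty 0.11 tz -0.20
```

Call:
move_arm([
  {"wx": 0, "wy": 0, "wz": 0, "tx": 0.5, "ty": 0.1, "tz": -0.2, "grip": 1},
  {"wx": 0, "wy": 0, "wz": 0, "tx": 0.9, "ty": 0, "tz": 0, "grip": 1},
  {"wx": 0, "wy": 0, "wz": 0, "tx": 0.9, "ty": 0, "tz": 0, "grip": 1},
  {"wx": 0, "wy": 0, "wz": 0, "tx": 0.8, "ty": 0, "tz": 0, "grip": 1},
  {"wx": 0, "wy": 0, "wz": 0, "tx": 0.5, "ty": 0, "tz": 0, "grip": 1},
  {"wx": 0, "wy": 0, "wz": 0, "tx": 0.3, "ty": 0, "tz": 0, "grip": 1},
  {"wx": 0, "wy": 0, "wz": 0, "tx": 0.2, "ty": 0, "tz": 0, "grip": 1},
  {"wx": 0, "wy": 0, "wz": 0, "tx": 0.1, "ty": 0, "tz": 0, "grip": 1},
])

```text
clock: 20.6
position: [0.4092, -0.2145, 0.0229]
eef_rot: [[0.0, -0.982, -0.191], [0.0, -0.191, 0.982], [-1.0, -0.0, 0.0]]
wrist_force: [-0.2, -0.3, 0.3]
gripper_width: 0.093
```

Call:
move_arm([
  {"wx": 0, "wy": 0, "wz": 0, "tx": 0.1, "ty": 0, "tz": 0, "grip": 1},
  {"wx": 0, "wy": 0, "wz": 0, "tx": 0.1, "ty": 0, "tz": 0, "grip": 0.5},
  {"wx": 0, "wy": 0, "wz": 0, "tx": 0.1, "ty": 0, "tz": 0, "grip": 0.3},
  {"wx": 0, "wy": 0, "wz": 0, "tx": 0.07, "ty": 0, "tz": 0, "grip": 0.3},
  {"wx": 0, "wy": 0, "wz": 0, "tx": 0, "ty": 0, "tz": 0, "grip": 0.3},
  {"wx": 0, "wy": 0, "wz": 0, "tx": 0, "ty": 0, "tz": 0, "grip": -1},
  {"wx": 0, "wy": 0, "wz": 0, "tx": 0, "ty": 0, "tz": 0, "grip": -1},
  {"wx": 0, "wy": 0, "wz": 0, "tx": 0, "ty": 0, "tz": 0, "grip": -1},
])

```text
clock: 21.27
position: [0.409, -0.2152, 0.0121]
eef_rot: [[0.0, -0.982, -0.19], [-0.001, -0.19, 0.982], [-1.0, -0.0, -0.001]]
wrist_force: [0.8, -2.3, -0.8]
gripper_width: 0.051
```

Call:
move_arm([
  {"wx": 0, "wy": 0, "wz": 0, "tx": 0, "ty": 0, "tz": 0, "grip": -1},
  {"wx": 0, "wy": 0, "wz": 0, "tx": 0, "ty": 0, "tz": 0, "grip": -1},
  {"wx": 0, "wy": 0, "wz": 0, "tx": 0, "ty": 0, "tz": 0, "grip": -1},
  {"wx": 0, "wy": 0, "wz": 0, "tx": 0, "ty": 0, "tz": 0, "grip": -1},
  {"wx": 0, "wy": 0, "wz": 0, "tx": 0, "ty": 0, "tz": 0, "grip": -1},
  {"wx": 0, "wy": 0, "wz": 0, "tx": 0, "ty": 0, "tz": 0, "grip": -1},
  {"wx": 0, "wy": 0, "wz": 0, "tx": 0, "ty": 0, "tz": 0, "grip": -1},
  {"wx": 0, "wy": 0, "wz": 0, "tx": 0, "ty": 0, "tz": 0, "grip": -1},
])

```text
clock: 21.93
position: [0.409, -0.2152, 0.0121]
eef_rot: [[0.0, -0.982, -0.19], [-0.001, -0.19, 0.982], [-1.0, -0.0, -0.001]]
wrist_force: [0.1, -2.6, 2.1]
gripper_width: 0.0496
```

```bash
python3 to.py .4545 .0097 .11 0
```

```text
t21.9 TCP [ 409.  -215.2   12.1] yaw 10.96 tilt x [ 0.0004 -0.0006] grip 49.6 F [ 0.1 -2.6  2.1] M [-0.53  0.07 -0.  ] q [-0.6  -2.36]
wx 2.19 | tx -3.26 ty -1.52 tz 7.50
```

Call:
move_arm([
  {"wx": 0, "wy": 0, "wz": 0, "tx": -0.4, "ty": 0, "tz": 0, "grip": -1},
  {"wx": 0, "wy": 0, "wz": 0, "tx": -0.8, "ty": 0, "tz": 0, "grip": -1},
  {"wx": 0, "wy": 0, "wz": 0, "tx": -0.9, "ty": 0, "tz": 0, "grip": -1},
  {"wx": 0.5, "wy": 0, "wz": 0, "tx": -0.8, "ty": 0, "tz": 0, "grip": -1},
  {"wx": 0.8, "wy": 0, "wz": 0, "tx": -0.3, "ty": 0, "tz": 0, "grip": -1},
  {"wx": 0.6, "wy": 0, "wz": 0, "tx": 0, "ty": 0, "tz": 0, "grip": -1},
  {"wx": 0.3, "wy": 0, "wz": 0, "tx": 0, "ty": -0.1, "tz": 0.4, "grip": -1},
  {"wx": 0, "wy": 0, "wz": 0, "tx": 0, "ty": -0.2, "tz": 0.7, "grip": -1},
])

```text
clock: 22.6
position: [0.4164, -0.1819, 0.107]
eef_rot: [[-0.002, -1.0, 0.005], [0.001, 0.005, 1.0], [-1.0, 0.002, 0.001]]
wrist_force: [0.5, 0.4, -4.8]
gripper_width: 0.0495
```

Call:
move_arm([
  {"wx": 0, "wy": 0, "wz": 0, "tx": 0, "ty": -0.2, "tz": 0.9, "grip": -1},
  {"wx": 0, "wy": 0, "wz": 0, "tx": 0, "ty": -0.2, "tz": 0.9, "grip": -1},
  {"wx": 0, "wy": 0, "wz": 0, "tx": 0, "ty": -0.2, "tz": 0.9, "grip": -1},
  {"wx": 0, "wy": 0, "wz": 0, "tx": 0, "ty": -0.2, "tz": 0.9, "grip": -1},
  {"wx": 0, "wy": 0, "wz": 0, "tx": 0, "ty": -0.2, "tz": 0.9, "grip": -1},
  {"wx": 0, "wy": 0, "wz": 0, "tx": 0, "ty": -0.2, "tz": 0.8, "grip": -1},
  {"wx": 0, "wy": 0, "wz": 0, "tx": 0, "ty": 0, "tz": 0.6, "grip": -1},
  {"wx": 0, "wy": 0, "wz": 0, "tx": 0, "ty": 0, "tz": 0.3, "grip": -1},
])

```text
clock: 23.27
position: [0.4523, 0.0068, 0.1065]
eef_rot: [[-0.003, -1.0, -0.001], [0.002, -0.001, 1.0], [-1.0, 0.003, 0.002]]
wrist_force: [0.3, -0.2, -3.8]
gripper_width: 0.0495
```

Call:
move_arm([
  {"wx": 0, "wy": 0, "wz": 0, "tx": 0, "ty": 0, "tz": 0.15, "grip": -1},
  {"wx": 0, "wy": 0, "wz": 0, "tx": 0, "ty": 0, "tz": 0, "grip": -1},
  {"wx": 0, "wy": 0, "wz": 0, "tx": 0, "ty": 0, "tz": 0, "grip": -1},
  {"wx": 0, "wy": 0, "wz": 0, "tx": 0, "ty": 0, "tz": 0, "grip": -1},
  {"wx": 0, "wy": 0, "wz": 0, "tx": 0, "ty": 0, "tz": 0, "grip": -1},
  {"wx": 0, "wy": 0, "wz": 0, "tx": 0, "ty": 0, "tz": 0, "grip": -1},
  {"wx": 0, "wy": 0, "wz": 0, "tx": 0, "ty": 0, "tz": 0, "grip": -1},
  {"wx": 0, "wy": 0, "wz": 0, "tx": 0, "ty": 0, "tz": 0, "grip": -1},
])

```text
clock: 23.93
position: [0.4537, 0.0083, 0.1079]
eef_rot: [[0.0, -1.0, 0.001], [-0.0, 0.001, 1.0], [-1.0, -0.0, -0.0]]
wrist_force: [-0.5, 0.2, -4.3]
gripper_width: 0.0493
```

```bash
python3 to.py .4545 .0098 .0695 0
```

```text
t23.9 TCP [453.7   8.3 107.9] yaw -0.08 tilt x [ 0.0001 -0.    ] grip 49.3 F [-0.5  0.2 -4.3] M [-0.01  0.05 -0.03] q [-0.09 -1.66]
wx -0.02 | tx 1.28 ty -0.03 tz 0.05
```

Call:
move_arm([
  {"wx": 0, "wy": 0, "wz": 0, "tx": 0.3, "ty": 0, "tz": 0.05, "grip": -1},
  {"wx": 0, "wy": 0, "wz": 0, "tx": 0.4, "ty": 0, "tz": 0, "grip": -1},
  {"wx": 0, "wy": 0, "wz": 0, "tx": 0.3, "ty": 0, "tz": 0, "grip": -1},
  {"wx": 0, "wy": 0, "wz": 0, "tx": 0.2, "ty": 0, "tz": 0, "grip": -1},
  {"wx": 0, "wy": 0, "wz": 0, "tx": 0.05, "ty": 0, "tz": 0, "grip": -1},
  {"wx": 0, "wy": 0, "wz": 0, "tx": 0, "ty": 0, "tz": 0, "grip": -1},
  {"wx": 0, "wy": 0, "wz": 0, "tx": 0, "ty": 0, "tz": 0, "grip": -1},
  {"wx": 0, "wy": 0, "wz": 0, "tx": 0, "ty": 0, "tz": 0, "grip": -1},
])

```text
clock: 24.6
position: [0.4542, 0.0102, 0.0709]
eef_rot: [[0.001, -1.0, 0.001], [-0.0, 0.001, 1.0], [-1.0, -0.001, -0.0]]
wrist_force: [-1.0, 0.7, -5.1]
gripper_width: 0.0494
```

```bash
python3 to.py .5075 .0098 .0695 0
```

```text
t24.6 TCP [454.2  10.2  70.9] yaw -0.04 tilt x [ 0.0009 -0.0001] grip 49.4 F [-1.   0.7 -5.1] M [ 0.06  0.03 -0.  ] q [-0.09 -1.66]
wx -0.01 | tx 0.05 ty -1.78 tz -0.01
```

Call:
move_arm([
  {"wx": 0, "wy": 0, "wz": 0, "tx": 0, "ty": -0.4, "tz": -0.01, "grip": -1},
  {"wx": 0, "wy": 0, "wz": 0, "tx": 0, "ty": -0.5, "tz": 0, "grip": -1},
  {"wx": 0, "wy": 0, "wz": 0, "tx": 0, "ty": -0.4, "tz": 0, "grip": -1},
  {"wx": 0, "wy": 0, "wz": 0, "tx": 0, "ty": -0.3, "tz": 0, "grip": -1},
  {"wx": 0, "wy": 0, "wz": 0, "tx": 0, "ty": -0.15, "tz": 0, "grip": -1},
  {"wx": 0, "wy": 0, "wz": 0, "tx": 0, "ty": 0, "tz": 0, "grip": -1},
  {"wx": 0, "wy": 0, "wz": 0, "tx": 0, "ty": 0, "tz": 0, "grip": -1},
  {"wx": 0, "wy": 0, "wz": 0, "tx": 0, "ty": 0, "tz": 0, "grip": -1},
])

```text
clock: 25.27
position: [0.5055, 0.0099, 0.0701]
eef_rot: [[-0.001, -1.0, 0.001], [0.0, 0.001, 1.0], [-1.0, 0.001, 0.0]]
wrist_force: [0.2, -0.4, -5.0]
gripper_width: 0.0495
```

Call:
move_arm([
  {"wx": 0, "wy": 0, "wz": 0, "tx": 0, "ty": -0.05, "tz": 0, "grip": -1},
  {"wx": 0, "wy": 0, "wz": 0, "tx": 0, "ty": -0.06, "tz": 0, "grip": -1},
  {"wx": 0, "wy": 0, "wz": 0, "tx": 0, "ty": 0, "tz": 0, "grip": -1},
  {"wx": 0, "wy": 0, "wz": 0, "tx": 0, "ty": 0, "tz": 0, "grip": -1},
  {"wx": 0, "wy": 0, "wz": 0, "tx": 0, "ty": 0, "tz": 0, "grip": -1},
  {"wx": 0, "wy": 0, "wz": 0, "tx": 0, "ty": 0, "tz": 0, "grip": -1},
  {"wx": 0, "wy": 0, "wz": 0, "tx": 0, "ty": 0, "tz": 0, "grip": -1},
  {"wx": 0, "wy": 0, "wz": 0, "tx": 0, "ty": 0, "tz": 0, "grip": -1},
])

```text
clock: 25.93
position: [0.5094, 0.0098, 0.0703]
eef_rot: [[-0.0, -1.0, 0.001], [-0.0, 0.001, 1.0], [-1.0, 0.0, -0.0]]
wrist_force: [0.2, 0.5, -4.7]
gripper_width: 0.0493
```

```bash
python3 to.py .51 .0098 .0684 0
```

```text
t25.9 TCP [509.4   9.8  70.3] yaw -0.04 tilt x [-0. -0.] grip 49.3 F [ 0.2  0.5 -4.7] M [ 0.05  0.08 -0.03] q [-0.08 -1.65]
wx -0.01 | tx 0.06 ty -0.02 tz -0.00
```

Call:
move_arm([
  {"wx": 0, "wy": 0, "wz": 0, "tx": 0.03, "ty": -0.05, "tz": 0, "grip": -1},
  {"wx": 0, "wy": 0, "wz": 0, "tx": 0, "ty": -0.03, "tz": 0, "grip": -1},
  {"wx": 0, "wy": 0, "wz": 0, "tx": 0, "ty": 0, "tz": 0, "grip": -1},
  {"wx": 0, "wy": 0, "wz": 0, "tx": 0, "ty": 0, "tz": 0, "grip": -1},
  {"wx": 0, "wy": 0, "wz": 0, "tx": 0, "ty": 0, "tz": 0, "grip": -1},
  {"wx": 0, "wy": 0, "wz": 0, "tx": 0, "ty": 0, "tz": 0, "grip": -1},
  {"wx": 0, "wy": 0, "wz": 0, "tx": 0, "ty": 0, "tz": 0, "grip": -1},
  {"wx": 0, "wy": 0, "wz": 0, "tx": 0, "ty": 0, "tz": 0, "grip": -1},
])

```text
clock: 26.6
position: [0.5097, 0.0098, 0.0687]
eef_rot: [[-0.005, -1.0, 0.0], [-0.0, 0.0, 1.0], [-1.0, 0.005, -0.0]]
wrist_force: [-10.0, -1.6, 0.6]
gripper_width: 0.0495
```

Call:
move_arm([
  {"wx": 0, "wy": 0, "wz": 0, "tx": 0.05, "ty": -0.02, "tz": 0, "grip": -1},
  {"wx": 0, "wy": 0, "wz": 0, "tx": 0, "ty": 0, "tz": 0, "grip": -1},
  {"wx": 0, "wy": 0, "wz": 0, "tx": 0, "ty": 0, "tz": 0, "grip": -1},
  {"wx": 0, "wy": 0, "wz": 0, "tx": 0, "ty": 0, "tz": 0, "grip": -1},
  {"wx": 0, "wy": 0, "wz": 0, "tx": 0, "ty": 0, "tz": 0, "grip": -1},
  {"wx": 0, "wy": 0, "wz": 0, "tx": 0, "ty": 0, "tz": 0, "grip": -1},
  {"wx": 0, "wy": 0, "wz": 0, "tx": 0, "ty": 0, "tz": 0, "grip": -1},
  {"wx": 0, "wy": 0, "wz": 0, "tx": 0, "ty": 0, "tz": 0, "grip": -1},
])

```text
clock: 27.27
position: [0.5098, 0.0097, 0.0684]
eef_rot: [[-0.006, -1.0, 0.0], [-0.0, 0.0, 1.0], [-1.0, 0.006, -0.0]]
wrist_force: [-18.5, -1.1, 16.2]
gripper_width: 0.0495
```

```bash
python3 to.py .51 .0098 .0684 0
```

```text
t27.3 TCP [509.8   9.7  68.4] yaw -0.02 tilt x [-0.0062 -0.0003] grip 49.5 F [-18.5  -1.1  16.2] M [-0.13  3.46  0.16] q [-0.08 -1.65]
wx -0.00 | tx 0.00 ty -0.01 tz 0.00
```

Call:
move_arm([
  {"wx": 0, "wy": 0, "wz": 0, "tx": 0, "ty": 0, "tz": 0, "grip": 0.5},
  {"wx": 0, "wy": 0, "wz": 0, "tx": 0, "ty": 0, "tz": 0, "grip": 0.5},
  {"wx": 0, "wy": 0, "wz": 0, "tx": 0, "ty": 0, "tz": 0, "grip": 0.5},
  {"wx": 0, "wy": 0, "wz": 0, "tx": -0.3, "ty": 0, "tz": 0, "grip": 0.5},
  {"wx": 0, "wy": 0, "wz": 0, "tx": -0.8, "ty": 0, "tz": 0, "grip": 0.5},
  {"wx": -1, "wy": 0, "wz": 0, "tx": -1, "ty": 0, "tz": 0, "grip": 1},
  {"wx": -1, "wy": 0, "wz": 0, "tx": -0.6, "ty": 0, "tz": 0, "grip": 1},
  {"wx": -0.6, "wy": 0, "wz": 0, "tx": -0.2, "ty": 0.2, "tz": -0.4, "grip": 1},
])

```text
clock: 27.93
position: [0.5116, -0.002, 0.1601]
eef_rot: [[0.007, -0.973, -0.23], [0.0, -0.23, 0.973], [-1.0, -0.007, -0.002]]
wrist_force: [0.1, 0.3, 0.3]
gripper_width: 0.0851
```

Call:
move_arm([
  {"wx": 0, "wy": 0, "wz": 0, "tx": 0, "ty": 0.6, "tz": -0.9, "grip": 1},
  {"wx": 0, "wy": 0, "wz": 0, "tx": 0, "ty": 0.6, "tz": -1, "grip": 1},
  {"wx": 0, "wy": 0, "wz": 0, "tx": 0, "ty": 0.6, "tz": -1, "grip": 1},
  {"wx": 0, "wy": 0, "wz": 0, "tx": 0, "ty": 0.6, "tz": -1, "grip": 1},
  {"wx": 0, "wy": 0, "wz": 0, "tx": 0, "ty": 0.6, "tz": -1, "grip": 1},
  {"wx": 0, "wy": 0, "wz": 0, "tx": 0, "ty": 0.6, "tz": -1, "grip": 1},
  {"wx": 0, "wy": 0, "wz": 0, "tx": 0, "ty": 0.6, "tz": -1, "grip": 1},
  {"wx": 0, "wy": 0, "wz": 0, "tx": 0, "ty": 0.6, "tz": -1, "grip": 1},
])

```text
clock: 28.6
position: [0.4211, -0.2681, 0.1561]
eef_rot: [[0.001, -0.975, -0.224], [-0.001, -0.224, 0.975], [-1.0, -0.001, -0.001]]
wrist_force: [1.3, 0.8, 0.6]
gripper_width: 0.0929
```

Call:
move_arm([
  {"wx": 0, "wy": 0, "wz": 0, "tx": 0, "ty": 0.6, "tz": -0.9, "grip": 1},
  {"wx": 0, "wy": 0, "wz": 0, "tx": 0, "ty": 0.4, "tz": -0.6, "grip": 1},
  {"wx": 0, "wy": 0, "wz": 0, "tx": 0, "ty": 0.2, "tz": -0.3, "grip": 1},
  {"wx": 0, "wy": 0, "wz": 0, "tx": 0, "ty": 0, "tz": 0, "grip": 1},
  {"wx": 0, "wy": 0, "wz": 0, "tx": 0, "ty": 0, "tz": 0, "grip": 1},
  {"wx": 0, "wy": 0, "wz": 0, "tx": 0, "ty": 0, "tz": 0, "grip": 1},
  {"wx": 0, "wy": 0, "wz": 0, "tx": 0, "ty": 0, "tz": 0, "grip": 1},
  {"wx": 0, "wy": 0, "wz": 0, "tx": 0, "ty": 0, "tz": 0, "grip": 1},
])

```text
clock: 29.27
position: [0.3991, -0.3258, 0.155]
eef_rot: [[0.0, -0.974, -0.226], [0.0, -0.226, 0.974], [-1.0, -0.0, 0.0]]
wrist_force: [0.1, -0.2, 0.4]
gripper_width: 0.0926
```

```bash
python3 - <<'E'
from h import *
for n in("top","side"):
    c=capture(n); print(n,*blobs(c,white(c),.01,.0045,.0075),sep="\n")
    if n=="top": print(edges(c,range(212,235),.0665,243,272))
E
python3 to.py .397 -.33 .0125 13
```

```text
top
(588, -324, 119, 50, 13.0)
(600, -197, 120, 52, -5.9)
(573, 338, 120, 50, 3.0)
w 0.0494 slope 0.0003 y(0.52)=0.0111 rms 0.0002
side
(588, -328, 121, 51, 12.7)
(598, -200, 125, 52, -6.2)
(889, -101, 83, 69, 61.1)
t29.4 TCP [ 398.9 -326.2  155. ] yaw 13.04 tilt x [0.0001 0.    ] grip 93.0 F [-0.7  0.5 -0.1] M [-0.   -0.05  0.04] q [-0.78 -2.58]
wx 0.01 | tx 4.75 ty 0.09 tz -0.11
```

Call:
move_arm([
  {"wx": 0, "wy": 0, "wz": 0, "tx": 0.5, "ty": 0.1, "tz": -0.1, "grip": 1},
  {"wx": 0, "wy": 0, "wz": 0, "tx": 0.9, "ty": 0, "tz": 0, "grip": 1},
  {"wx": 0, "wy": 0, "wz": 0, "tx": 0.9, "ty": 0, "tz": 0, "grip": 1},
  {"wx": 0, "wy": 0, "wz": 0, "tx": 0.9, "ty": 0, "tz": 0, "grip": 1},
  {"wx": 0, "wy": 0, "wz": 0, "tx": 0.6, "ty": 0, "tz": 0, "grip": 1},
  {"wx": 0, "wy": 0, "wz": 0, "tx": 0.3, "ty": 0, "tz": 0, "grip": 1},
  {"wx": 0, "wy": 0, "wz": 0, "tx": 0.2, "ty": 0, "tz": 0, "grip": 1},
  {"wx": 0, "wy": 0, "wz": 0, "tx": 0.1, "ty": 0, "tz": 0, "grip": 1},
])

```text
clock: 30.03
position: [0.3964, -0.3304, 0.0227]
eef_rot: [[-0.0, -0.974, -0.225], [0.0, -0.225, 0.974], [-1.0, 0.0, 0.0]]
wrist_force: [0.4, 0.4, -0.7]
gripper_width: 0.093
```

Call:
move_arm([
  {"wx": 0, "wy": 0, "wz": 0, "tx": 0.1, "ty": 0, "tz": 0, "grip": 1},
  {"wx": 0, "wy": 0, "wz": 0, "tx": 0.1, "ty": 0, "tz": 0, "grip": 0.5},
  {"wx": 0, "wy": 0, "wz": 0, "tx": 0.1, "ty": 0, "tz": 0, "grip": 0.3},
  {"wx": 0, "wy": 0, "wz": 0, "tx": 0.05, "ty": 0, "tz": 0, "grip": 0.3},
  {"wx": 0, "wy": 0, "wz": 0, "tx": 0, "ty": 0, "tz": 0, "grip": 0.3},
  {"wx": 0, "wy": 0, "wz": 0, "tx": 0, "ty": 0, "tz": 0, "grip": -1},
  {"wx": 0, "wy": 0, "wz": 0, "tx": 0, "ty": 0, "tz": 0, "grip": -1},
  {"wx": 0, "wy": 0, "wz": 0, "tx": 0, "ty": 0, "tz": 0, "grip": -1},
])

```text
clock: 30.7
position: [0.3964, -0.3309, 0.0127]
eef_rot: [[0.0, -0.975, -0.224], [-0.001, -0.224, 0.975], [-1.0, -0.0, -0.001]]
wrist_force: [0.9, -1.5, -1.2]
gripper_width: 0.051
```

Call:
move_arm([
  {"wx": 0, "wy": 0, "wz": 0, "tx": 0, "ty": 0, "tz": 0, "grip": -1},
  {"wx": 0, "wy": 0, "wz": 0, "tx": 0, "ty": 0, "tz": 0, "grip": -1},
  {"wx": 0, "wy": 0, "wz": 0, "tx": 0, "ty": 0, "tz": 0, "grip": -1},
  {"wx": 0, "wy": 0, "wz": 0, "tx": 0, "ty": 0, "tz": 0, "grip": -1},
  {"wx": 0, "wy": 0, "wz": 0, "tx": 0, "ty": 0, "tz": 0, "grip": -1},
  {"wx": 0, "wy": 0, "wz": 0, "tx": 0, "ty": 0, "tz": 0, "grip": -1},
  {"wx": 0, "wy": 0, "wz": 0, "tx": 0, "ty": 0, "tz": 0, "grip": -1},
  {"wx": 0, "wy": 0, "wz": 0, "tx": 0, "ty": 0, "tz": 0, "grip": -1},
])

```text
clock: 31.37
position: [0.3964, -0.3309, 0.0127]
eef_rot: [[0.0, -0.975, -0.224], [-0.001, -0.224, 0.975], [-1.0, -0.0, -0.001]]
wrist_force: [-0.3, -1.6, 2.1]
gripper_width: 0.0499
```

```bash
python3 to.py .4545 .0098 .12 0
```

```text
t31.4 TCP [ 396.4 -330.9   12.7] yaw 12.96 tilt x [ 0.0003 -0.0005] grip 49.9 F [-0.3 -1.6  2.1] M [-0.19  0.03  0.05] q [-0.79 -2.59]
wx 2.59 | tx -3.58 ty -1.94 tz 11.36
```

Call:
move_arm([
  {"wx": 0, "wy": 0, "wz": 0, "tx": -0.4, "ty": 0, "tz": 0, "grip": -1},
  {"wx": 0, "wy": 0, "wz": 0, "tx": -0.8, "ty": 0, "tz": 0, "grip": -1},
  {"wx": 0, "wy": 0, "wz": 0, "tx": -0.9, "ty": 0, "tz": 0, "grip": -1},
  {"wx": 0.6, "wy": 0, "wz": 0, "tx": -0.8, "ty": 0, "tz": 0, "grip": -1},
  {"wx": 0.9, "wy": 0, "wz": 0, "tx": -0.5, "ty": 0, "tz": 0, "grip": -1},
  {"wx": 0.8, "wy": 0, "wz": 0, "tx": -0.2, "ty": 0, "tz": 0, "grip": -1},
  {"wx": 0.3, "wy": 0, "wz": 0, "tx": 0, "ty": -0.1, "tz": 0.4, "grip": -1},
  {"wx": 0, "wy": 0, "wz": 0, "tx": 0, "ty": -0.2, "tz": 0.8, "grip": -1},
])

```text
clock: 32.03
position: [0.4044, -0.2956, 0.1214]
eef_rot: [[0.0, -1.0, 0.005], [-0.001, 0.005, 1.0], [-1.0, -0.0, -0.001]]
wrist_force: [0.2, 0.4, -3.7]
gripper_width: 0.0493
```

Call:
move_arm([
  {"wx": 0, "wy": 0, "wz": 0, "tx": 0, "ty": -0.2, "tz": 1, "grip": -1},
  {"wx": 0, "wy": 0, "wz": 0, "tx": 0, "ty": -0.2, "tz": 1, "grip": -1},
  {"wx": 0, "wy": 0, "wz": 0, "tx": 0, "ty": -0.2, "tz": 1, "grip": -1},
  {"wx": 0, "wy": 0, "wz": 0, "tx": 0, "ty": -0.2, "tz": 1, "grip": -1},
  {"wx": 0, "wy": 0, "wz": 0, "tx": 0, "ty": -0.2, "tz": 1, "grip": -1},
  {"wx": 0, "wy": 0, "wz": 0, "tx": 0, "ty": -0.2, "tz": 1, "grip": -1},
  {"wx": 0, "wy": 0, "wz": 0, "tx": 0, "ty": -0.2, "tz": 1, "grip": -1},
  {"wx": 0, "wy": 0, "wz": 0, "tx": 0, "ty": -0.2, "tz": 1, "grip": -1},
])

```text
clock: 32.7
position: [0.4522, -0.0526, 0.1203]
eef_rot: [[-0.002, -1.0, 0.001], [0.001, 0.001, 1.0], [-1.0, 0.002, 0.001]]
wrist_force: [0.4, -0.6, -4.5]
gripper_width: 0.0493
```

Call:
move_arm([
  {"wx": 0, "wy": 0, "wz": 0, "tx": 0, "ty": 0, "tz": 0.9, "grip": -1},
  {"wx": 0, "wy": 0, "wz": 0, "tx": 0, "ty": 0, "tz": 0.7, "grip": -1},
  {"wx": 0, "wy": 0, "wz": 0, "tx": 0, "ty": 0, "tz": 0.4, "grip": -1},
  {"wx": 0, "wy": 0, "wz": 0, "tx": 0, "ty": 0, "tz": 0.1, "grip": -1},
  {"wx": 0, "wy": 0, "wz": 0, "tx": 0, "ty": 0, "tz": 0, "grip": -1},
  {"wx": 0, "wy": 0, "wz": 0, "tx": 0, "ty": 0, "tz": 0, "grip": -1},
  {"wx": 0, "wy": 0, "wz": 0, "tx": 0, "ty": 0, "tz": 0, "grip": -1},
  {"wx": 0, "wy": 0, "wz": 0, "tx": 0, "ty": 0, "tz": 0, "grip": -1},
])

```text
clock: 33.37
position: [0.4531, 0.0076, 0.1204]
eef_rot: [[-0.0, -1.0, 0.002], [-0.0, 0.002, 1.0], [-1.0, 0.0, -0.0]]
wrist_force: [-0.2, -0.5, -3.6]
gripper_width: 0.0496
```

```bash
python3 to.py .4545 .0098 .08 0
```

```text
t33.4 TCP [453.1   7.6 120.4] yaw -0.11 tilt x [-0.0003 -0.0002] grip 49.6 F [-0.2 -0.5 -3.6] M [0.02 0.09 0.04] q [-0.1  -1.67]
wx -0.02 | tx 1.35 ty -0.05 tz 0.07
```

Call:
move_arm([
  {"wx": 0, "wy": 0, "wz": 0, "tx": 0.3, "ty": 0, "tz": 0.06, "grip": -1},
  {"wx": 0, "wy": 0, "wz": 0, "tx": 0.4, "ty": 0, "tz": 0, "grip": -1},
  {"wx": 0, "wy": 0, "wz": 0, "tx": 0.35, "ty": 0, "tz": 0, "grip": -1},
  {"wx": 0, "wy": 0, "wz": 0, "tx": 0.2, "ty": 0, "tz": 0, "grip": -1},
  {"wx": 0, "wy": 0, "wz": 0, "tx": 0.1, "ty": 0, "tz": 0, "grip": -1},
  {"wx": 0, "wy": 0, "wz": 0, "tx": 0, "ty": 0, "tz": 0, "grip": -1},
  {"wx": 0, "wy": 0, "wz": 0, "tx": 0, "ty": 0, "tz": 0, "grip": -1},
  {"wx": 0, "wy": 0, "wz": 0, "tx": 0, "ty": 0, "tz": 0, "grip": -1},
])

```text
clock: 34.03
position: [0.4534, 0.0102, 0.08]
eef_rot: [[0.0, -1.0, 0.001], [-0.0, 0.001, 1.0], [-1.0, -0.0, -0.0]]
wrist_force: [0.8, 0.2, -3.9]
gripper_width: 0.0494
```

```bash
python3 to.py .5075 .0098 .0795 0
```

```text
t34.0 TCP [453.4  10.2  80. ] yaw -0.05 tilt x [ 0.0005 -0.    ] grip 49.4 F [ 0.8  0.2 -3.9] M [ 0.02  0.07 -0.03] q [-0.09 -1.66]
wx -0.01 | tx 0.02 ty -1.80 tz -0.01
```

Call:
move_arm([
  {"wx": 0, "wy": 0, "wz": 0, "tx": 0.02, "ty": -0.3, "tz": -0.01, "grip": -1},
  {"wx": 0, "wy": 0, "wz": 0, "tx": 0, "ty": -0.3, "tz": 0, "grip": -1},
  {"wx": 0, "wy": 0, "wz": 0, "tx": 0, "ty": -0.2, "tz": 0, "grip": -1},
  {"wx": 0, "wy": 0, "wz": 0, "tx": 0, "ty": -0.2, "tz": 0, "grip": -1},
  {"wx": 0, "wy": 0, "wz": 0, "tx": 0, "ty": 0, "tz": 0, "grip": -1},
  {"wx": 0, "wy": 0, "wz": 0, "tx": 0, "ty": 0, "tz": 0, "grip": -1},
  {"wx": 0, "wy": 0, "wz": 0, "tx": 0, "ty": 0, "tz": 0, "grip": -1},
  {"wx": 0, "wy": 0, "wz": 0, "tx": 0, "ty": 0, "tz": 0, "grip": -1},
], force=50)

```text
clock: 34.7
position: [0.4833, 0.0099, 0.0795]
eef_rot: [[0.001, -1.0, 0.001], [-0.0, 0.001, 1.0], [-1.0, -0.001, -0.0]]
wrist_force: [0.9, 0.5, -2.8]
gripper_width: 0.0487
```

Call:
move_arm([
  {"wx": 0, "wy": 0, "wz": 0, "tx": 0, "ty": -0.2, "tz": 0, "grip": -1},
  {"wx": 0, "wy": 0, "wz": 0, "tx": 0, "ty": -0.2, "tz": 0, "grip": -1},
  {"wx": 0, "wy": 0, "wz": 0, "tx": 0, "ty": -0.2, "tz": 0, "grip": -1},
  {"wx": 0, "wy": 0, "wz": 0, "tx": 0, "ty": -0.1, "tz": 0, "grip": -1},
  {"wx": 0, "wy": 0, "wz": 0, "tx": 0, "ty": -0.05, "tz": 0, "grip": -1},
  {"wx": 0, "wy": 0, "wz": 0, "tx": 0, "ty": 0, "tz": 0, "grip": -1},
  {"wx": 0, "wy": 0, "wz": 0, "tx": 0, "ty": 0, "tz": 0, "grip": -1},
  {"wx": 0, "wy": 0, "wz": 0, "tx": 0, "ty": 0, "tz": 0, "grip": -1},
])

```text
clock: 35.37
position: [0.5053, 0.0099, 0.0791]
eef_rot: [[-0.0, -1.0, 0.001], [-0.0, 0.001, 1.0], [-1.0, 0.0, -0.0]]
wrist_force: [-2.9, 0.2, -3.1]
gripper_width: 0.0489
```

```bash
python3 to.py .51 .0098 .079 0
```

```text
t35.4 TCP [505.3   9.9  79.1] yaw -0.04 tilt x [-0.0004 -0.    ] grip 48.9 F [-2.9  0.2 -3.1] M [-0.03  0.54 -0.08] q [-0.08 -1.65]
wx -0.01 | tx 0.00 ty -0.16 tz -0.00
```

Call:
move_arm([
  {"wx": 0, "wy": 0, "wz": 0, "tx": 0, "ty": -0.06, "tz": 0, "grip": -1},
  {"wx": 0, "wy": 0, "wz": 0, "tx": 0, "ty": -0.04, "tz": 0, "grip": -1},
  {"wx": 0, "wy": 0, "wz": 0, "tx": 0, "ty": 0, "tz": 0, "grip": -1},
  {"wx": 0, "wy": 0, "wz": 0, "tx": 0, "ty": 0, "tz": 0, "grip": -1},
  {"wx": 0, "wy": 0, "wz": 0, "tx": 0, "ty": 0, "tz": 0, "grip": -1},
  {"wx": 0, "wy": 0, "wz": 0, "tx": 0, "ty": 0, "tz": 0, "grip": -1},
  {"wx": 0, "wy": 0, "wz": 0, "tx": 0, "ty": 0, "tz": 0, "grip": -1},
  {"wx": 0, "wy": 0, "wz": 0, "tx": 0, "ty": 0, "tz": 0, "grip": -1},
])

```text
clock: 36.03
position: [0.5079, 0.0099, 0.0791]
eef_rot: [[-0.002, -1.0, 0.001], [-0.0, 0.001, 1.0], [-1.0, 0.002, -0.0]]
wrist_force: [-6.7, 0.8, 0.2]
gripper_width: 0.0489
```

Call:
move_arm([
  {"wx": 0, "wy": 0, "wz": 0, "tx": 0, "ty": -0.06, "tz": 0, "grip": -1},
  {"wx": 0, "wy": 0, "wz": 0, "tx": 0, "ty": 0, "tz": 0, "grip": -1},
  {"wx": 0, "wy": 0, "wz": 0, "tx": 0, "ty": 0, "tz": 0, "grip": -1},
  {"wx": 0, "wy": 0, "wz": 0, "tx": 0, "ty": 0, "tz": 0, "grip": -1},
  {"wx": 0, "wy": 0, "wz": 0, "tx": 0, "ty": 0, "tz": 0, "grip": -1},
  {"wx": 0, "wy": 0, "wz": 0, "tx": 0, "ty": 0, "tz": 0, "grip": -1},
  {"wx": 0, "wy": 0, "wz": 0, "tx": 0, "ty": 0, "tz": 0, "grip": -1},
  {"wx": 0, "wy": 0, "wz": 0, "tx": 0, "ty": 0, "tz": 0, "grip": -1},
])

```text
clock: 36.7
position: [0.5081, 0.0099, 0.079]
eef_rot: [[-0.005, -1.0, 0.001], [-0.0, 0.001, 1.0], [-1.0, 0.005, -0.0]]
wrist_force: [-16.2, -0.5, 7.8]
gripper_width: 0.049
```

```bash
python3 to.py .51 .0098 .079 0
```

```text
t36.7 TCP [508.1   9.9  79. ] yaw -0.03 tilt x [-0.0055 -0.0001] grip 49.0 F [-16.2  -0.5   7.8] M [-0.13  2.93  0.05] q [-0.08 -1.65]
wx -0.01 | tx 0.00 ty -0.06 tz -0.00
```

Call:
move_arm([
  {"wx": 0, "wy": 0, "wz": 0, "tx": 0.02, "ty": 0, "tz": 0, "grip": 0.5},
  {"wx": 0, "wy": 0, "wz": 0, "tx": 0, "ty": 0, "tz": 0, "grip": 0.5},
  {"wx": 0, "wy": 0, "wz": 0, "tx": 0, "ty": 0, "tz": 0, "grip": 0.5},
  {"wx": 0, "wy": 0, "wz": 0, "tx": 0, "ty": 0, "tz": 0, "grip": 0.5},
  {"wx": 0, "wy": 0, "wz": 0, "tx": -0.3, "ty": 0, "tz": 0, "grip": 0.5},
  {"wx": 0, "wy": 0, "wz": 0, "tx": -0.8, "ty": 0, "tz": 0, "grip": 0.5},
  {"wx": 0, "wy": 0, "wz": 0, "tx": -1, "ty": 0, "tz": 0, "grip": 1},
  {"wx": 0, "wy": 0, "wz": 0, "tx": -1, "ty": 0, "tz": 0, "grip": 1},
], force=30)

```text
clock: 37.37
position: [0.51, 0.01, 0.173]
eef_rot: [[-0.001, -1.0, 0.001], [0.0, 0.001, 1.0], [-1.0, 0.001, 0.0]]
wrist_force: [1.1, -0.3, -0.6]
gripper_width: 0.0784
```

Call:
move_arm([
  {"wx": -0.6, "wy": 0, "wz": 0, "tx": -0.4, "ty": 0, "tz": 0.5, "grip": 1},
  {"wx": 0, "wy": 0, "wz": 0, "tx": 0, "ty": 0, "tz": 1, "grip": 1},
  {"wx": 0, "wy": 0, "wz": 0, "tx": 0, "ty": 0, "tz": 1, "grip": 1},
  {"wx": 0, "wy": 0, "wz": 0, "tx": 0, "ty": -0.3, "tz": 1, "grip": 1},
  {"wx": 0, "wy": 0, "wz": 0, "tx": 0, "ty": -0.4, "tz": 1, "grip": 1},
  {"wx": 0, "wy": 0, "wz": 0, "tx": 0, "ty": -0.4, "tz": 1, "grip": 1},
  {"wx": 0, "wy": 0, "wz": 0, "tx": 0, "ty": -0.4, "tz": 1, "grip": 1},
  {"wx": 0, "wy": 0, "wz": 0, "tx": 0, "ty": -0.4, "tz": 1, "grip": 1},
])

```text
clock: 38.03
position: [0.5572, 0.2394, 0.1849]
eef_rot: [[0.001, -0.999, -0.052], [0.0, -0.052, 0.999], [-1.0, -0.001, 0.0]]
wrist_force: [0.1, -0.5, 0.4]
gripper_width: 0.093
```

```bash
python3 - <<'E'
from h import *
t=capture("top"); s=capture("side")
for c in(t,s): print(*blobs(c,white(c),.01,.0045,.0075),sep="\n")
print(edges(t,range(212,235),.0765,243,272))
a=cv2.resize(t["pixels"][160:270,220:300],None,fx=5,fy=5,interpolation=2)
b=cv2.resize(s["pixels"][140:250,220:320],None,fx=4,fy=4,interpolation=2)
im=np.zeros((550,800,3),np.uint8); im[:,:400]=a; im[:440,400:]=b
cv2.imwrite("pics/pack.png",im[:,:,::-1])
E
python3 to.py .573 .338 .013 3
```

```text
(588, -324, 119, 50, 12.9)
(600, -197, 120, 52, -5.9)
(454, 590, 449, 17, 15.9)
(446, 609, 452, 16, 15.8)
(588, -328, 125, 55, 12.6)
(600, -201, 124, 55, -6.1)
(887, -100, 92, 72, 45.7)
(576, 334, 121, 56, 3.5)
w 0.0498 slope 0.0071 y(0.52)=0.0122 rms 0.0003
t38.1 TCP [557.2 241.8 184.2] yaw 3.16 tilt x [0.0009 0.0017] grip 93.1 F [-0.4 -0.9  0.8] M [ 0.04 -0.01  0.02] q [ 0.32 -1.3 ]
wx 0.03 | tx 5.71 ty -0.69 tz 3.18
```

View pics/pack.png

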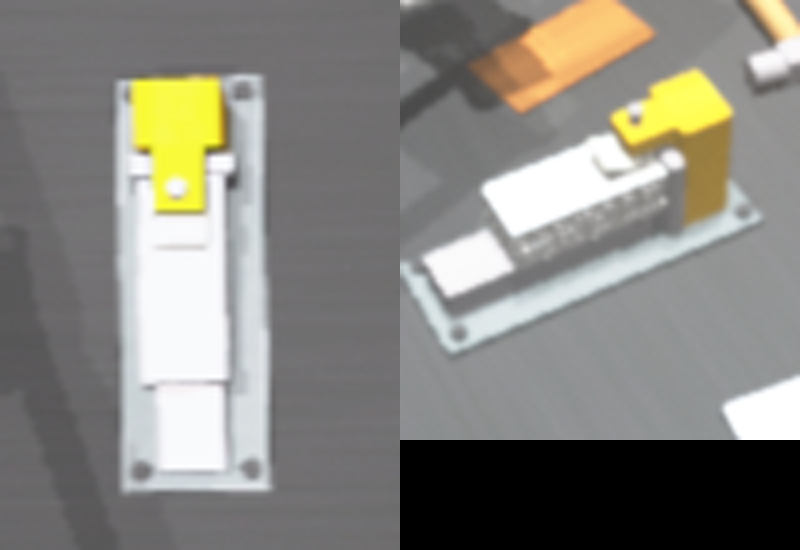

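The pack is square and home: four plates, and the foot rides on the top one in the crop at (615,155), with its pin standing proud at (635,110). Next are the spares, starting with the plate at (0.573, 0.338).

Call:
move_arm([
  {"wx": 0, "wy": 0, "wz": 0, "tx": 0, "ty": -0.3, "tz": 1, "grip": 1},
  {"wx": 0, "wy": 0, "wz": 0, "tx": 0.3, "ty": -0.3, "tz": 1, "grip": 1},
  {"wx": 0, "wy": 0, "wz": 0, "tx": 0.7, "ty": -0.1, "tz": 0.8, "grip": 1},
  {"wx": 0, "wy": 0, "wz": 0, "tx": 1, "ty": 0, "tz": 0.3, "grip": 1},
  {"wx": 0, "wy": 0, "wz": 0, "tx": 1, "ty": 0, "tz": 0.1, "grip": 1},
  {"wx": 0, "wy": 0, "wz": 0, "tx": 0.8, "ty": 0, "tz": 0, "grip": 1},
  {"wx": 0, "wy": 0, "wz": 0, "tx": 0.6, "ty": 0, "tz": 0, "grip": 1},
  {"wx": 0, "wy": 0, "wz": 0, "tx": 0.3, "ty": 0, "tz": 0, "grip": 1},
])

```text
clock: 38.8
position: [0.571, 0.3333, 0.0399]
eef_rot: [[-0.004, -0.999, -0.052], [-0.002, -0.052, 0.999], [-1.0, 0.004, -0.002]]
wrist_force: [-0.6, 0.2, -0.3]
gripper_width: 0.0929
```

```bash
python3 to.py .573 .338 .0125 3;  python3 - <<'E'
from h import *
s=capture("side");print(*blobs(s,white(s),.01,.003,.0075),sep="\n")
E
```

```text
t38.8 TCP [571.  333.3  39.9] yaw 2.96 tilt x [-0.0036 -0.002 ] grip 92.9 F [-0.6  0.2 -0.3] M [ 0.04  0.04 -0.04] q [ 0.45 -1.17]
wx -0.01 | tx 0.91 ty -0.07 tz 0.15
(588, -328, 125, 55, 12.6)
(600, -201, 124, 55, -6.1)
(887, -100, 92, 72, 45.7)
(918, 741, 215, 17, 62.1)
```

Call:
move_arm([
  {"wx": 0, "wy": 0, "wz": 0, "tx": 0.2, "ty": 0, "tz": 0, "grip": 1},
  {"wx": 0, "wy": 0, "wz": 0, "tx": 0.2, "ty": 0, "tz": 0, "grip": 1},
  {"wx": 0, "wy": 0, "wz": 0, "tx": 0.2, "ty": 0, "tz": 0, "grip": 1},
  {"wx": 0, "wy": 0, "wz": 0, "tx": 0.15, "ty": 0, "tz": 0, "grip": 0.3},
  {"wx": 0, "wy": 0, "wz": 0, "tx": 0.1, "ty": 0, "tz": 0, "grip": 0.3},
  {"wx": 0, "wy": 0, "wz": 0, "tx": 0.1, "ty": 0, "tz": 0, "grip": 0.3},
  {"wx": 0, "wy": 0, "wz": 0, "tx": 0.03, "ty": 0, "tz": 0, "grip": 0.3},
  {"wx": 0, "wy": 0, "wz": 0, "tx": 0, "ty": 0, "tz": 0, "grip": 0.3},
])

```text
clock: 39.52
position: [0.5724, 0.3345, 0.0131]
eef_rot: [[-0.0, -0.999, -0.052], [-0.0, -0.052, 0.999], [-1.0, 0.0, -0.0]]
wrist_force: [-0.1, 0.2, 0.1]
gripper_width: 0.0648
```

Call:
move_arm([
  {"wx": 0, "wy": 0, "wz": 0, "tx": 0, "ty": 0, "tz": 0, "grip": -1},
  {"wx": 0, "wy": 0, "wz": 0, "tx": 0, "ty": 0, "tz": 0, "grip": -1},
  {"wx": 0, "wy": 0, "wz": 0, "tx": 0, "ty": 0, "tz": 0, "grip": -1},
  {"wx": 0, "wy": 0, "wz": 0, "tx": 0, "ty": 0, "tz": 0, "grip": -1},
  {"wx": 0, "wy": 0, "wz": 0, "tx": 0, "ty": 0, "tz": 0, "grip": -1},
  {"wx": 0, "wy": 0, "wz": 0, "tx": 0, "ty": 0, "tz": 0, "grip": -1},
  {"wx": 0, "wy": 0, "wz": 0, "tx": 0, "ty": 0, "tz": 0, "grip": -1},
  {"wx": 0, "wy": 0, "wz": 0, "tx": 0, "ty": 0, "tz": 0, "grip": -1},
])

```text
clock: 40.18
position: [0.5727, 0.3348, 0.0136]
eef_rot: [[0.0, -0.999, -0.052], [0.0, -0.052, 0.999], [-1.0, -0.0, 0.0]]
wrist_force: [-0.0, 1.8, 1.8]
gripper_width: 0.0493
```

```bash
python3 to.py .609 .201 .07 11
```

```text
t40.2 TCP [572.7 334.8  13.6] yaw 2.96 tilt x [0.0004 0.0005] grip 49.3 F [-0.   1.8  1.8] M [ 0.43 -0.   -0.03] q [ 0.45 -1.17]
wx -1.61 | tx -1.88 ty -0.34 tz -4.61
```

Call:
move_arm([
  {"wx": 0, "wy": 0, "wz": 0, "tx": -0.4, "ty": 0, "tz": 0, "grip": -1},
  {"wx": -0.4, "wy": 0, "wz": 0, "tx": -0.7, "ty": 0, "tz": 0, "grip": -1},
  {"wx": -0.6, "wy": 0, "wz": 0, "tx": -0.6, "ty": 0, "tz": 0, "grip": -1},
  {"wx": -0.6, "wy": 0, "wz": 0, "tx": -0.2, "ty": 0, "tz": 0, "grip": -1},
  {"wx": 0, "wy": 0, "wz": 0, "tx": 0, "ty": -0.1, "tz": -0.6, "grip": -1},
  {"wx": 0, "wy": 0, "wz": 0, "tx": 0, "ty": -0.1, "tz": -0.9, "grip": -1},
  {"wx": 0, "wy": 0, "wz": 0, "tx": 0, "ty": -0.1, "tz": -0.9, "grip": -1},
  {"wx": 0, "wy": 0, "wz": 0, "tx": 0, "ty": 0, "tz": -0.9, "grip": -1},
])

```text
clock: 40.85
position: [0.6, 0.2377, 0.0702]
eef_rot: [[-0.001, -0.982, -0.191], [-0.001, -0.191, 0.982], [-1.0, 0.001, -0.001]]
wrist_force: [0.8, -0.2, -4.0]
gripper_width: 0.0494
```

Call:
move_arm([
  {"wx": 0, "wy": 0, "wz": 0, "tx": 0, "ty": 0, "tz": -0.7, "grip": -1},
  {"wx": 0, "wy": 0, "wz": 0, "tx": 0, "ty": 0, "tz": -0.4, "grip": -1},
  {"wx": 0, "wy": 0, "wz": 0, "tx": 0, "ty": 0, "tz": -0.2, "grip": -1},
  {"wx": 0, "wy": 0, "wz": 0, "tx": 0, "ty": 0, "tz": 0, "grip": -1},
  {"wx": 0, "wy": 0, "wz": 0, "tx": 0, "ty": 0, "tz": 0, "grip": -1},
  {"wx": 0, "wy": 0, "wz": 0, "tx": 0, "ty": 0, "tz": 0, "grip": -1},
  {"wx": 0, "wy": 0, "wz": 0, "tx": 0, "ty": 0, "tz": 0, "grip": -1},
  {"wx": 0, "wy": 0, "wz": 0, "tx": 0, "ty": 0, "tz": 0, "grip": -1},
])

```text
clock: 41.52
position: [0.6073, 0.2018, 0.0703]
eef_rot: [[-0.0, -0.982, -0.191], [0.0, -0.191, 0.982], [-1.0, 0.0, 0.0]]
wrist_force: [0.2, -0.4, -4.5]
gripper_width: 0.0492
```

```bash
python3 to.py .609 .201 .0196 11
```

```text
t41.5 TCP [607.3 201.8  70.3] yaw 11.03 tilt x [-0.0002  0.0001] grip 49.2 F [ 0.2 -0.4 -4.5] M [ 0.04 -0.01  0.03] q [ 0.24 -1.52]
wx 0.01 | tx 1.69 ty -0.05 tz -0.04
```

Call:
move_arm([
  {"wx": 0, "wy": 0, "wz": 0, "tx": 0.3, "ty": -0.05, "tz": -0.04, "grip": -1},
  {"wx": 0, "wy": 0, "wz": 0, "tx": 0.5, "ty": 0, "tz": 0, "grip": -1},
  {"wx": 0, "wy": 0, "wz": 0, "tx": 0.4, "ty": 0, "tz": 0, "grip": -1},
  {"wx": 0, "wy": 0, "wz": 0, "tx": 0.25, "ty": 0, "tz": 0, "grip": -1},
  {"wx": 0, "wy": 0, "wz": 0, "tx": 0.15, "ty": 0, "tz": 0, "grip": -1},
  {"wx": 0, "wy": 0, "wz": 0, "tx": 0.08, "ty": 0, "tz": 0, "grip": -1},
  {"wx": 0, "wy": 0, "wz": 0, "tx": 0, "ty": 0, "tz": 0, "grip": -1},
  {"wx": 0, "wy": 0, "wz": 0, "tx": 0, "ty": 0, "tz": 0, "grip": -1},
])

```text
clock: 42.18
position: [0.6098, 0.2, 0.0204]
eef_rot: [[0.001, -0.982, -0.19], [0.0, -0.19, 0.982], [-1.0, -0.001, 0.0]]
wrist_force: [0.5, -0.2, -4.6]
gripper_width: 0.0493
```

Call:
move_arm([
  {"wx": 0, "wy": 0, "wz": 0, "tx": 0.04, "ty": 0, "tz": 0, "grip": -1},
  {"wx": 0, "wy": 0, "wz": 0, "tx": 0, "ty": 0, "tz": 0, "grip": -1},
  {"wx": 0, "wy": 0, "wz": 0, "tx": 0, "ty": 0, "tz": 0, "grip": -1},
  {"wx": 0, "wy": 0, "wz": 0, "tx": 0, "ty": 0, "tz": 0, "grip": -1},
  {"wx": 0, "wy": 0, "wz": 0, "tx": 0, "ty": 0, "tz": 0, "grip": -1},
  {"wx": 0, "wy": 0, "wz": 0, "tx": 0, "ty": 0, "tz": 0, "grip": -1},
  {"wx": 0, "wy": 0, "wz": 0, "tx": 0, "ty": 0, "tz": 0, "grip": -1},
  {"wx": 0, "wy": 0, "wz": 0, "tx": 0, "ty": 0, "tz": 0, "grip": -1},
])

```text
clock: 42.85
position: [0.6094, 0.1999, 0.0188]
eef_rot: [[0.0, -0.982, -0.19], [-0.0, -0.19, 0.982], [-1.0, -0.0, -0.0]]
wrist_force: [0.2, 0.4, -4.6]
gripper_width: 0.0492
```

```bash
python3 to.py .609 .201 .0196 11
```

```text
t42.9 TCP [609.4 199.9  18.8] yaw 10.96 tilt x [ 0. -0.] grip 49.2 F [ 0.2  0.4 -4.6] M [ 0.01 -0.02 -0.05] q [ 0.24 -1.53]
wx -0.01 | tx -0.03 ty 0.00 tz 0.04
```

Call:
move_arm([
  {"wx": 0, "wy": 0, "wz": 0, "tx": 0.02, "ty": 0, "tz": 0, "grip": -1},
  {"wx": 0, "wy": 0, "wz": 0, "tx": 0, "ty": 0, "tz": 0, "grip": -1},
  {"wx": 0, "wy": 0, "wz": 0, "tx": 0, "ty": 0, "tz": 0, "grip": 0.5},
  {"wx": 0, "wy": 0, "wz": 0, "tx": 0, "ty": 0, "tz": 0, "grip": 0.5},
  {"wx": 0, "wy": 0, "wz": 0, "tx": 0, "ty": 0, "tz": 0, "grip": 0.5},
  {"wx": 0, "wy": 0, "wz": 0, "tx": -0.3, "ty": 0, "tz": 0, "grip": 0.5},
  {"wx": 0, "wy": 0, "wz": 0, "tx": -0.8, "ty": 0, "tz": 0, "grip": 0.5},
  {"wx": 0, "wy": 0, "wz": 0, "tx": -1, "ty": 0, "tz": 0, "grip": 1},
])

```text
clock: 43.52
position: [0.6073, 0.1994, 0.0796]
eef_rot: [[-0.005, -0.982, -0.19], [-0.001, -0.19, 0.982], [-1.0, 0.005, -0.0]]
wrist_force: [0.5, -0.0, 0.5]
gripper_width: 0.073
```

Call:
move_arm([
  {"wx": 0.8, "wy": 0, "wz": 0, "tx": -1, "ty": 0, "tz": 0, "grip": 1},
  {"wx": 1, "wy": 0, "wz": 0, "tx": -1, "ty": 0, "tz": 0, "grip": 1},
  {"wx": 1, "wy": 0, "wz": 0, "tx": -1, "ty": 0, "tz": 0, "grip": 1},
  {"wx": 0.6, "wy": 0, "wz": 0, "tx": -0.5, "ty": 0, "tz": -0.2, "grip": 1},
  {"wx": 0, "wy": 0, "wz": 0, "tx": 0, "ty": -0.1, "tz": -0.8, "grip": 1},
  {"wx": 0, "wy": 0, "wz": 0, "tx": 0, "ty": -0.1, "tz": -1, "grip": 1},
  {"wx": 0, "wy": 0, "wz": 0, "tx": 0, "ty": -0.1, "tz": -1, "grip": 1},
  {"wx": 0, "wy": 0, "wz": 0, "tx": 0, "ty": -0.1, "tz": -1, "grip": 1},
])

```text
clock: 44.18
position: [0.6091, 0.0783, 0.1874]
eef_rot: [[0.002, -0.995, 0.104], [-0.0, 0.104, 0.995], [-1.0, -0.002, 0.0]]
wrist_force: [0.0, -0.7, 0.3]
gripper_width: 0.093
```

Call:
move_arm([
  {"wx": 0, "wy": 0, "wz": 0, "tx": 0, "ty": -0.1, "tz": -1, "grip": 1},
  {"wx": 0, "wy": 0, "wz": 0, "tx": 0, "ty": -0.1, "tz": -1, "grip": 1},
  {"wx": 0, "wy": 0, "wz": 0, "tx": 0, "ty": -0.1, "tz": -1, "grip": 1},
  {"wx": 0, "wy": 0, "wz": 0, "tx": 0, "ty": -0.1, "tz": -1, "grip": 1},
  {"wx": 0, "wy": 0, "wz": 0, "tx": 0, "ty": -0.1, "tz": -1, "grip": 1},
  {"wx": 0, "wy": 0, "wz": 0, "tx": 0, "ty": -0.1, "tz": -1, "grip": 1},
  {"wx": 0, "wy": 0, "wz": 0, "tx": 0, "ty": 0, "tz": -0.8, "grip": 1},
  {"wx": 0, "wy": 0, "wz": 0, "tx": 0, "ty": 0, "tz": -0.5, "grip": 1},
])

```text
clock: 44.85
position: [0.6037, -0.1432, 0.1871]
eef_rot: [[0.001, -0.994, 0.107], [-0.001, 0.107, 0.994], [-1.0, -0.001, -0.001]]
wrist_force: [1.1, 0.0, 0.6]
gripper_width: 0.0926
```

```bash
python3 - <<'E'
from h import *
c=capture("top"); print(*blobs(c,white(c),.01,.0045,.0075),sep="\n")
print("on board",*[b for b in blobs(c,white(c),.015,.0045,.0075) if b[1]>100])
h=cv2.cvtColor(c["pixels"],cv2.COLOR_RGB2HSV)
o=((h[...,0]<20)&(h[...,0]>8)&(h[...,1]>130)&(h[...,2]>120)).astype(np.uint8)
m=o|white(c).astype(np.uint8); print("board+plate",*[b for b in blobs(c,m,.005,.004,.02) if 100<b[1]<300])
c=capture("side"); print("side",*blobs(c,white(c),.01,.0045,.0075),sep="\n")
E
python3 to.py .6 -.196 .0135 -6
```

```text
(610, 202, 120, 50, 11.0)
on board (610, 200, 119, 49, 11.0)
board+plate (609, 201, 140, 70, 11.0)
side
(588, -328, 123, 53, 12.6)
(599, -201, 122, 53, -5.4)
(889, -101, 83, 72, 61.1)
(612, 202, 125, 57, 10.8)
t45.0 TCP [ 603.6 -142.8  186.8] yaw -6.21 tilt x [ 0.0007 -0.0007] grip 92.7 F [-0.1 -0.6  0.1] M [ 0.04 -0.03 -0.  ] q [-0.31 -1.78]
wx -0.04 | tx 5.78 ty -0.07 tz -1.78
```

Call:
move_arm([
  {"wx": 0, "wy": 0, "wz": 0, "tx": 0, "ty": -0.05, "tz": -0.8, "grip": 1},
  {"wx": 0, "wy": 0, "wz": 0, "tx": 0.5, "ty": 0, "tz": -0.7, "grip": 1},
  {"wx": 0, "wy": 0, "wz": 0, "tx": 0.9, "ty": 0, "tz": -0.25, "grip": 1},
  {"wx": 0, "wy": 0, "wz": 0, "tx": 1, "ty": 0, "tz": 0, "grip": 1},
  {"wx": 0, "wy": 0, "wz": 0, "tx": 1, "ty": 0, "tz": 0, "grip": 1},
  {"wx": 0, "wy": 0, "wz": 0, "tx": 0.8, "ty": 0, "tz": 0, "grip": 1},
  {"wx": 0, "wy": 0, "wz": 0, "tx": 0.5, "ty": 0, "tz": 0, "grip": 1},
  {"wx": 0, "wy": 0, "wz": 0, "tx": 0.3, "ty": 0, "tz": 0, "grip": 1},
])

```text
clock: 45.62
position: [0.5985, -0.1906, 0.0334]
eef_rot: [[-0.003, -0.995, 0.104], [0.002, 0.104, 0.995], [-1.0, 0.004, 0.002]]
wrist_force: [0.6, 0.1, 1.0]
gripper_width: 0.093
```

Call:
move_arm([
  {"wx": 0, "wy": 0, "wz": 0, "tx": 0.2, "ty": 0, "tz": 0, "grip": 1},
  {"wx": 0, "wy": 0, "wz": 0, "tx": 0.2, "ty": 0, "tz": 0, "grip": 1},
  {"wx": 0, "wy": 0, "wz": 0, "tx": 0.15, "ty": 0, "tz": 0, "grip": 0.5},
  {"wx": 0, "wy": 0, "wz": 0, "tx": 0.1, "ty": 0, "tz": 0, "grip": 0.3},
  {"wx": 0, "wy": 0, "wz": 0, "tx": 0.1, "ty": 0, "tz": 0, "grip": 0.3},
  {"wx": 0, "wy": 0, "wz": 0, "tx": 0, "ty": 0, "tz": 0, "grip": 0.3},
  {"wx": 0, "wy": 0, "wz": 0, "tx": 0, "ty": 0, "tz": 0, "grip": 0.3},
  {"wx": 0, "wy": 0, "wz": 0, "tx": 0, "ty": 0, "tz": 0, "grip": 0.3},
])

```text
clock: 46.28
position: [0.6001, -0.193, 0.0141]
eef_rot: [[0.001, -0.994, 0.105], [-0.0, 0.105, 0.994], [-1.0, -0.001, -0.0]]
wrist_force: [-1.0, -0.6, -0.1]
gripper_width: 0.0615
```

```bash
python3 to.py .6 -.196 .0135 -5.9
```

```text
t46.3 TCP [ 600.1 -193.    14.1] yaw -6.05 tilt x [ 0.0007 -0.0003] grip 61.5 F [-1.  -0.6 -0.1] M [-0.01  0.    0.02] q [-0.39 -1.86]
wx -0.03 | tx 0.02 ty -0.01 tz -0.10
```

Call:
move_arm([
  {"wx": 0, "wy": 0, "wz": 0, "tx": 0, "ty": 0, "tz": 0, "grip": -1},
  {"wx": 0, "wy": 0, "wz": 0, "tx": 0, "ty": 0, "tz": 0, "grip": -1},
  {"wx": 0, "wy": 0, "wz": 0, "tx": 0, "ty": 0, "tz": 0, "grip": -1},
  {"wx": 0, "wy": 0, "wz": 0, "tx": 0, "ty": 0, "tz": 0, "grip": -1},
  {"wx": 0, "wy": 0, "wz": 0, "tx": 0, "ty": 0, "tz": 0, "grip": -1},
  {"wx": 0, "wy": 0, "wz": 0, "tx": 0, "ty": 0, "tz": 0, "grip": -1},
  {"wx": 0, "wy": 0, "wz": 0, "tx": 0, "ty": 0, "tz": 0, "grip": -1},
  {"wx": 0, "wy": 0, "wz": 0, "tx": -0.3, "ty": 0, "tz": 0, "grip": -1},
])

```text
clock: 46.95
position: [0.5979, -0.1916, 0.0203]
eef_rot: [[-0.004, -0.994, 0.105], [0.002, 0.105, 0.994], [-1.0, 0.004, 0.002]]
wrist_force: [-0.9, 0.4, -4.8]
gripper_width: 0.0493
```

Call:
move_arm([
  {"wx": 0, "wy": 0, "wz": 0, "tx": -0.7, "ty": 0, "tz": 0, "grip": -1},
  {"wx": 0, "wy": 0, "wz": 0, "tx": -0.9, "ty": 0, "tz": 0, "grip": -1},
  {"wx": 0, "wy": 0, "wz": 0, "tx": -1, "ty": 0, "tz": 0, "grip": -1},
  {"wx": -0.6, "wy": 0, "wz": 0, "tx": -1, "ty": 0, "tz": 0, "grip": -1},
  {"wx": -0.8, "wy": 0, "wz": 0, "tx": -1, "ty": 0, "tz": 0, "grip": -1},
  {"wx": -0.8, "wy": 0, "wz": 0, "tx": -0.7, "ty": 0, "tz": 0, "grip": -1},
  {"wx": -0.8, "wy": 0, "wz": 0, "tx": -0.3, "ty": 0, "tz": 0, "grip": -1},
  {"wx": -0.4, "wy": 0, "wz": 0, "tx": 0, "ty": 0, "tz": 0.3, "grip": -1},
])

```text
clock: 47.62
position: [0.5995, -0.1845, 0.1938]
eef_rot: [[0.004, -0.981, -0.193], [-0.001, -0.193, 0.981], [-1.0, -0.004, -0.002]]
wrist_force: [0.8, -1.2, -4.0]
gripper_width: 0.0496
```

```bash
python3 to.py .6095 .1999 .19 10.96
```

```text
t47.6 TCP [ 599.5 -184.5  193.8] yaw 11.13 tilt x [ 0.0039 -0.0012] grip 49.6 F [ 0.8 -1.2 -4. ] M [-0.02  0.    0.01] q [-0.38 -2.15]
wx 0.03 | tx 0.13 ty -2.76 tz 12.52
```

Call:
move_arm([
  {"wx": 0, "wy": 0, "wz": 0, "tx": 0, "ty": -0.2, "tz": 0.8, "grip": -1},
  {"wx": 0, "wy": 0, "wz": 0, "tx": 0, "ty": -0.2, "tz": 1, "grip": -1},
  {"wx": 0, "wy": 0, "wz": 0, "tx": 0, "ty": -0.2, "tz": 1, "grip": -1},
  {"wx": 0, "wy": 0, "wz": 0, "tx": 0, "ty": -0.2, "tz": 1, "grip": -1},
  {"wx": 0, "wy": 0, "wz": 0, "tx": 0, "ty": -0.2, "tz": 1, "grip": -1},
  {"wx": 0, "wy": 0, "wz": 0, "tx": 0, "ty": -0.2, "tz": 1, "grip": -1},
  {"wx": 0, "wy": 0, "wz": 0, "tx": 0, "ty": -0.2, "tz": 1, "grip": -1},
  {"wx": 0, "wy": 0, "wz": 0, "tx": 0, "ty": -0.2, "tz": 1, "grip": -1},
])

```text
clock: 48.28
position: [0.5988, 0.0577, 0.1882]
eef_rot: [[-0.004, -0.982, -0.19], [0.001, -0.19, 0.982], [-1.0, 0.004, 0.002]]
wrist_force: [1.4, 0.3, -4.2]
gripper_width: 0.0491
```

Call:
move_arm([
  {"wx": 0, "wy": 0, "wz": 0, "tx": 0, "ty": -0.3, "tz": 1, "grip": -1},
  {"wx": 0, "wy": 0, "wz": 0, "tx": 0, "ty": -0.3, "tz": 1, "grip": -1},
  {"wx": 0, "wy": 0, "wz": 0, "tx": 0, "ty": -0.3, "tz": 1, "grip": -1},
  {"wx": 0, "wy": 0, "wz": 0, "tx": 0, "ty": -0.2, "tz": 0.8, "grip": -1},
  {"wx": 0, "wy": 0, "wz": 0, "tx": 0, "ty": 0, "tz": 0.5, "grip": -1},
  {"wx": 0, "wy": 0, "wz": 0, "tx": 0, "ty": 0, "tz": 0.2, "grip": -1},
  {"wx": 0, "wy": 0, "wz": 0, "tx": 0, "ty": 0, "tz": 0, "grip": -1},
  {"wx": 0, "wy": 0, "wz": 0, "tx": 0, "ty": 0, "tz": 0, "grip": -1},
])

```text
clock: 48.95
position: [0.607, 0.1931, 0.1898]
eef_rot: [[-0.002, -0.982, -0.19], [-0.001, -0.19, 0.982], [-1.0, 0.002, -0.001]]
wrist_force: [-0.2, -0.7, -5.2]
gripper_width: 0.0492
```

```bash
python3 to.py .6095 .1999 .035 10.96
```

```text
t49.0 TCP [607.  193.1 189.8] yaw 10.96 tilt x [-0.0016 -0.0009] grip 49.2 F [-0.2 -0.7 -5.2] M [0.   0.01 0.02] q [ 0.23 -1.53]
wx 0.00 | tx 5.16 ty -0.12 tz 0.21
```

Call:
move_arm([
  {"wx": 0, "wy": 0, "wz": 0, "tx": 0.4, "ty": -0.1, "tz": 0.15, "grip": -1},
  {"wx": 0, "wy": 0, "wz": 0, "tx": 0.8, "ty": 0, "tz": 0, "grip": -1},
  {"wx": 0, "wy": 0, "wz": 0, "tx": 1, "ty": 0, "tz": 0, "grip": -1},
  {"wx": 0, "wy": 0, "wz": 0, "tx": 1, "ty": 0, "tz": 0, "grip": -1},
  {"wx": 0, "wy": 0, "wz": 0, "tx": 0.8, "ty": 0, "tz": 0, "grip": -1},
  {"wx": 0, "wy": 0, "wz": 0, "tx": 0.5, "ty": 0, "tz": 0, "grip": -1},
  {"wx": 0, "wy": 0, "wz": 0, "tx": 0.3, "ty": 0, "tz": 0, "grip": -1},
  {"wx": 0, "wy": 0, "wz": 0, "tx": 0.2, "ty": 0, "tz": 0, "grip": -1},
])

```text
clock: 49.62
position: [0.609, 0.1974, 0.0384]
eef_rot: [[-0.002, -0.982, -0.189], [-0.001, -0.189, 0.982], [-1.0, 0.003, -0.0]]
wrist_force: [0.0, -0.2, -4.3]
gripper_width: 0.0492
```

Call:
move_arm([
  {"wx": 0, "wy": 0, "wz": 0, "tx": 0, "ty": 0, "tz": 0, "grip": -1},
  {"wx": 0, "wy": 0, "wz": 0, "tx": 0, "ty": 0, "tz": 0, "grip": -1},
  {"wx": 0, "wy": 0, "wz": 0, "tx": 0, "ty": 0, "tz": 0, "grip": -1},
  {"wx": 0, "wy": 0, "wz": 0, "tx": 0, "ty": 0, "tz": 0, "grip": -1},
  {"wx": 0, "wy": 0, "wz": 0, "tx": 0, "ty": 0, "tz": 0, "grip": -1},
  {"wx": 0, "wy": 0, "wz": 0, "tx": 0, "ty": 0, "tz": 0, "grip": -1},
  {"wx": 0, "wy": 0, "wz": 0, "tx": 0, "ty": 0, "tz": 0, "grip": -1},
  {"wx": 0, "wy": 0, "wz": 0, "tx": 0, "ty": 0, "tz": 0, "grip": -1},
])

```text
clock: 50.28
position: [0.6099, 0.1988, 0.0408]
eef_rot: [[0.0, -0.982, -0.19], [0.0, -0.19, 0.982], [-1.0, -0.0, -0.0]]
wrist_force: [-0.2, -0.5, -4.4]
gripper_width: 0.0491
```

```bash
python3 to.py .6095 .1999 .0295 10.96
```

```text
t50.3 TCP [609.9 198.8  40.8] yaw 10.97 tilt x [0.0003 0.    ] grip 49.1 F [-0.2 -0.5 -4.4] M [ 0.08  0.03 -0.04] q [ 0.24 -1.53]
wx 0.00 | tx 0.38 ty 0.01 tz 0.04
```

Call:
move_arm([
  {"wx": 0, "wy": 0, "wz": 0, "tx": 0.1, "ty": 0.01, "tz": 0.04, "grip": -1},
  {"wx": 0, "wy": 0, "wz": 0, "tx": 0.1, "ty": 0, "tz": 0, "grip": -1},
  {"wx": 0, "wy": 0, "wz": 0, "tx": 0.1, "ty": 0, "tz": 0, "grip": -1},
  {"wx": 0, "wy": 0, "wz": 0, "tx": 0.06, "ty": 0, "tz": 0, "grip": -1},
  {"wx": 0, "wy": 0, "wz": 0, "tx": 0, "ty": 0, "tz": 0, "grip": -1},
  {"wx": 0, "wy": 0, "wz": 0, "tx": 0, "ty": 0, "tz": 0, "grip": -1},
  {"wx": 0, "wy": 0, "wz": 0, "tx": 0, "ty": 0, "tz": 0, "grip": -1},
  {"wx": 0, "wy": 0, "wz": 0, "tx": 0, "ty": 0, "tz": 0, "grip": -1},
])

```text
clock: 50.95
position: [0.6093, 0.1998, 0.0298]
eef_rot: [[0.0, -0.982, -0.19], [-0.0, -0.19, 0.982], [-1.0, -0.0, -0.0]]
wrist_force: [-0.6, 0.1, -5.6]
gripper_width: 0.0492
```

Call:
move_arm([
  {"wx": 0, "wy": 0, "wz": 0, "tx": 0.03, "ty": 0, "tz": 0, "grip": -1},
  {"wx": 0, "wy": 0, "wz": 0, "tx": 0, "ty": 0, "tz": 0, "grip": -1},
  {"wx": 0, "wy": 0, "wz": 0, "tx": 0, "ty": 0, "tz": 0, "grip": -1},
  {"wx": 0, "wy": 0, "wz": 0, "tx": 0, "ty": 0, "tz": 0, "grip": -1},
  {"wx": 0, "wy": 0, "wz": 0, "tx": 0, "ty": 0, "tz": 0, "grip": -1},
  {"wx": 0, "wy": 0, "wz": 0, "tx": 0, "ty": 0, "tz": 0, "grip": -1},
  {"wx": 0, "wy": 0, "wz": 0, "tx": 0, "ty": 0, "tz": 0, "grip": -1},
  {"wx": 0, "wy": 0, "wz": 0, "tx": 0, "ty": 0, "tz": 0, "grip": -1},
])

```text
clock: 51.62
position: [0.6095, 0.1999, 0.0291]
eef_rot: [[0.0, -0.982, -0.19], [0.0, -0.19, 0.982], [-1.0, -0.0, -0.0]]
wrist_force: [0.2, 0.8, -1.0]
gripper_width: 0.0493
```

```bash
python3 to.py .6095 .1999 .0290 10.96
```

```text
t51.6 TCP [609.5 199.9  29.1] yaw 10.96 tilt x [0.0003 0.    ] grip 49.3 F [ 0.2  0.8 -1. ] M [-0.05  0.04 -0.  ] q [ 0.24 -1.53]
wx 0.00 | tx 0.00 ty -0.00 tz 0.00
```

Call:
move_arm([
  {"wx": 0, "wy": 0, "wz": 0, "tx": 0, "ty": 0, "tz": 0, "grip": 0.5},
  {"wx": 0, "wy": 0, "wz": 0, "tx": 0, "ty": 0, "tz": 0, "grip": 0.5},
  {"wx": 0, "wy": 0, "wz": 0, "tx": 0, "ty": 0, "tz": 0, "grip": 0.5},
  {"wx": 0, "wy": 0, "wz": 0, "tx": -0.3, "ty": 0, "tz": 0, "grip": 0.5},
  {"wx": 0, "wy": 0, "wz": 0, "tx": -0.8, "ty": 0, "tz": 0, "grip": 0.5},
  {"wx": -0.4, "wy": 0, "wz": 0, "tx": -1, "ty": 0, "tz": 0, "grip": 1},
  {"wx": 0, "wy": 0, "wz": 0, "tx": -1, "ty": 0, "tz": 0, "grip": 1},
  {"wx": 0, "wy": 0, "wz": 0, "tx": -1, "ty": 0, "tz": 0, "grip": 1},
])

```text
clock: 52.28
position: [0.6092, 0.1999, 0.154]
eef_rot: [[0.0, -0.974, -0.224], [0.0, -0.224, 0.974], [-1.0, -0.0, 0.0]]
wrist_force: [0.7, 0.9, -0.9]
gripper_width: 0.0851
```

Call:
move_arm([
  {"wx": 0, "wy": 0, "wz": 0, "tx": -0.8, "ty": 0.2, "tz": -0.6, "grip": 1},
  {"wx": 0, "wy": 0, "wz": 0, "tx": -0.4, "ty": 0.3, "tz": -0.9, "grip": 1},
  {"wx": 0, "wy": 0, "wz": 0, "tx": 0, "ty": 0.3, "tz": -1, "grip": 1},
  {"wx": 0, "wy": 0, "wz": 0, "tx": 0, "ty": 0.3, "tz": -1, "grip": 1},
  {"wx": 0, "wy": 0, "wz": 0, "tx": 0, "ty": 0.3, "tz": -1, "grip": 1},
  {"wx": 0, "wy": 0, "wz": 0, "tx": 0, "ty": 0.3, "tz": -1, "grip": 1},
  {"wx": 0, "wy": 0, "wz": 0, "tx": 0, "ty": 0.3, "tz": -1, "grip": 1},
  {"wx": 0, "wy": 0, "wz": 0, "tx": 0, "ty": 0.3, "tz": -1, "grip": 1},
])

```text
clock: 52.95
position: [0.5924, -0.0363, 0.1891]
eef_rot: [[0.001, -0.975, -0.224], [-0.0, -0.224, 0.975], [-1.0, -0.001, -0.0]]
wrist_force: [-0.4, -0.2, -0.1]
gripper_width: 0.093
```

Call:
move_arm([
  {"wx": 0, "wy": 0, "wz": 0, "tx": 0, "ty": 0.3, "tz": -1, "grip": 1},
  {"wx": 0, "wy": 0, "wz": 0, "tx": 0, "ty": 0.3, "tz": -1, "grip": 1},
  {"wx": 0, "wy": 0, "wz": 0, "tx": 0, "ty": 0.3, "tz": -1, "grip": 1},
  {"wx": 0, "wy": 0, "wz": 0, "tx": 0, "ty": 0.3, "tz": -1, "grip": 1},
  {"wx": 0, "wy": 0, "wz": 0, "tx": 0, "ty": 0.3, "tz": -1, "grip": 1},
  {"wx": 0, "wy": 0, "wz": 0, "tx": 0, "ty": 0.3, "tz": -1, "grip": 1},
  {"wx": 0, "wy": 0, "wz": 0, "tx": 0, "ty": 0.2, "tz": -0.8, "grip": 1},
  {"wx": 0, "wy": 0, "wz": 0, "tx": 0, "ty": 0.1, "tz": -0.4, "grip": 1},
])

```text
clock: 53.62
position: [0.5791, -0.2627, 0.1889]
eef_rot: [[0.001, -0.975, -0.222], [-0.001, -0.222, 0.975], [-1.0, -0.0, -0.001]]
wrist_force: [0.4, 0.1, 0.2]
gripper_width: 0.0927
```

```bash
python3 - <<'E'
from h import *
c=capture("top"); print(*[b for b in blobs(c,white(c),.025,.0045,.0075) if b[1]>100])
c=capture("side"); print("side",*blobs(c,white(c),.01,.0045,.0075),sep="\n")
E
python3 to.py .588 -.325 .0137 12.9
```

```text
(610, 201, 119, 50, 11.0)
side
(588, -328, 121, 51, 12.7)
(882, -97, 86, 83, -28.9)
(617, 211, 124, 53, 11.0)
t53.7 TCP [ 579.4 -261.3  188.5] yaw 12.81 tilt x [ 0.0005 -0.0005] grip 93.0 F [0.  0.3 0.6] M [ 0.04 -0.01  0.02] q [-0.5 -2.3]
wx -0.02 | tx 5.83 ty 0.19 tz -2.14
```

Call:
move_arm([
  {"wx": 0, "wy": 0, "wz": 0, "tx": 0, "ty": 0.15, "tz": -0.9, "grip": 1},
  {"wx": 0, "wy": 0, "wz": 0, "tx": 0.5, "ty": 0, "tz": -0.8, "grip": 1},
  {"wx": 0, "wy": 0, "wz": 0, "tx": 0.9, "ty": 0, "tz": -0.4, "grip": 1},
  {"wx": 0, "wy": 0, "wz": 0, "tx": 1, "ty": 0, "tz": 0, "grip": 1},
  {"wx": 0, "wy": 0, "wz": 0, "tx": 1, "ty": 0, "tz": 0, "grip": 1},
  {"wx": 0, "wy": 0, "wz": 0, "tx": 0.8, "ty": 0, "tz": 0, "grip": 1},
  {"wx": 0, "wy": 0, "wz": 0, "tx": 0.5, "ty": 0, "tz": 0, "grip": 1},
  {"wx": 0, "wy": 0, "wz": 0, "tx": 0.3, "ty": 0, "tz": 0, "grip": 1},
])

```text
clock: 54.38
position: [0.5885, -0.3194, 0.0354]
eef_rot: [[-0.003, -0.974, -0.226], [0.002, -0.226, 0.974], [-1.0, 0.002, 0.003]]
wrist_force: [-0.3, -0.5, 0.2]
gripper_width: 0.0933
```

Call:
move_arm([
  {"wx": 0, "wy": 0, "wz": 0, "tx": 0.2, "ty": 0, "tz": 0, "grip": 1},
  {"wx": 0, "wy": 0, "wz": 0, "tx": 0.2, "ty": 0, "tz": 0, "grip": 1},
  {"wx": 0, "wy": 0, "wz": 0, "tx": 0.15, "ty": 0, "tz": 0, "grip": 0.5},
  {"wx": 0, "wy": 0, "wz": 0, "tx": 0.1, "ty": 0, "tz": 0, "grip": 0.5},
  {"wx": 0, "wy": 0, "wz": 0, "tx": 0.1, "ty": 0, "tz": 0, "grip": 0.5},
  {"wx": 0, "wy": 0, "wz": 0, "tx": 0.05, "ty": 0, "tz": 0, "grip": 0.5},
  {"wx": 0, "wy": 0, "wz": 0, "tx": 0, "ty": 0, "tz": 0, "grip": 0.5},
  {"wx": 0, "wy": 0, "wz": 0, "tx": 0, "ty": 0, "tz": 0, "grip": 0.5},
])

```text
clock: 55.05
position: [0.5894, -0.3221, 0.0142]
eef_rot: [[0.0, -0.975, -0.224], [-0.0, -0.224, 0.975], [-1.0, -0.0, -0.0]]
wrist_force: [-0.3, 0.9, -0.4]
gripper_width: 0.0698
```

```bash
python3 to.py .588 -.325 .0137 12.9
```

```text
t55.0 TCP [ 589.4 -322.1   14.2] yaw 12.95 tilt x [ 0.0003 -0.0002] grip 69.8 F [-0.3  0.9 -0.4] M [ 0.07  0.02 -0.01] q [-0.58 -2.37]
wx 0.01 | tx 0.02 ty 0.07 tz -0.08
```

Call:
move_arm([
  {"wx": 0, "wy": 0, "wz": 0, "tx": 0, "ty": 0.05, "tz": -0.06, "grip": 0.5},
  {"wx": 0, "wy": 0, "wz": 0, "tx": 0, "ty": 0, "tz": 0, "grip": 0.5},
  {"wx": 0, "wy": 0, "wz": 0, "tx": 0, "ty": 0, "tz": 0, "grip": -1},
  {"wx": 0, "wy": 0, "wz": 0, "tx": 0, "ty": 0, "tz": 0, "grip": -1},
  {"wx": 0, "wy": 0, "wz": 0, "tx": 0, "ty": 0, "tz": 0, "grip": -1},
  {"wx": 0, "wy": 0, "wz": 0, "tx": 0, "ty": 0, "tz": 0, "grip": -1},
  {"wx": 0, "wy": 0, "wz": 0, "tx": 0, "ty": 0, "tz": 0, "grip": -1},
  {"wx": 0, "wy": 0, "wz": 0, "tx": 0, "ty": 0, "tz": 0, "grip": -1},
])

```text
clock: 55.72
position: [0.5883, -0.3242, 0.014]
eef_rot: [[0.0, -0.975, -0.224], [-0.0, -0.224, 0.975], [-1.0, -0.0, -0.0]]
wrist_force: [0.5, -1.5, -0.2]
gripper_width: 0.0494
```

Call:
move_arm([
  {"wx": 0, "wy": 0, "wz": 0, "tx": 0, "ty": 0, "tz": 0, "grip": -1},
  {"wx": 0, "wy": 0, "wz": 0, "tx": 0, "ty": 0, "tz": 0, "grip": -1},
  {"wx": 0, "wy": 0, "wz": 0, "tx": -0.4, "ty": 0, "tz": 0, "grip": -1},
  {"wx": 0, "wy": 0, "wz": 0, "tx": -0.8, "ty": 0, "tz": 0, "grip": -1},
  {"wx": 0.4, "wy": 0, "wz": 0, "tx": -1, "ty": 0, "tz": 0, "grip": -1},
  {"wx": 0, "wy": 0, "wz": 0, "tx": -1, "ty": 0, "tz": 0, "grip": -1},
  {"wx": 0, "wy": 0, "wz": 0, "tx": -1, "ty": 0, "tz": 0, "grip": -1},
  {"wx": 0, "wy": 0, "wz": 0, "tx": -1, "ty": 0, "tz": 0, "grip": -1},
])

```text
clock: 56.38
position: [0.5876, -0.3233, 0.1712]
eef_rot: [[-0.001, -0.982, -0.19], [0.001, -0.19, 0.982], [-1.0, 0.001, 0.001]]
wrist_force: [1.1, -0.8, -4.6]
gripper_width: 0.0492
```

Call:
move_arm([
  {"wx": 0, "wy": 0, "wz": 0, "tx": -0.5, "ty": 0, "tz": 0.3, "grip": -1},
  {"wx": 0, "wy": 0, "wz": 0, "tx": -0.2, "ty": -0.2, "tz": 0.8, "grip": -1},
  {"wx": 0, "wy": 0, "wz": 0, "tx": 0, "ty": -0.3, "tz": 1, "grip": -1},
  {"wx": 0, "wy": 0, "wz": 0, "tx": 0, "ty": -0.3, "tz": 1, "grip": -1},
  {"wx": 0, "wy": 0, "wz": 0, "tx": 0, "ty": -0.3, "tz": 1, "grip": -1},
  {"wx": 0, "wy": 0, "wz": 0, "tx": 0, "ty": -0.3, "tz": 1, "grip": -1},
  {"wx": 0, "wy": 0, "wz": 0, "tx": 0, "ty": -0.3, "tz": 1, "grip": -1},
  {"wx": 0, "wy": 0, "wz": 0, "tx": 0, "ty": -0.3, "tz": 1, "grip": -1},
])

```text
clock: 57.05
position: [0.6055, -0.101, 0.19]
eef_rot: [[-0.002, -0.982, -0.19], [0.001, -0.19, 0.982], [-1.0, 0.002, 0.001]]
wrist_force: [-0.3, -0.4, -4.4]
gripper_width: 0.0494
```

```bash
python3 to.py .6095 .1999 .19 10.96
```

```text
t57.0 TCP [ 605.5 -101.   190. ] yaw 10.97 tilt x [-0.002   0.0009] grip 49.4 F [-0.3 -0.4 -4.4] M [ 0.05 -0.02  0.01] q [-0.25 -2.01]
wx 0.00 | tx -0.00 ty -2.04 tz 9.82
```

Call:
move_arm([
  {"wx": 0, "wy": 0, "wz": 0, "tx": 0, "ty": -0.2, "tz": 1, "grip": -1},
  {"wx": 0, "wy": 0, "wz": 0, "tx": 0, "ty": -0.2, "tz": 1, "grip": -1},
  {"wx": 0, "wy": 0, "wz": 0, "tx": 0, "ty": -0.2, "tz": 1, "grip": -1},
  {"wx": 0, "wy": 0, "wz": 0, "tx": 0, "ty": -0.2, "tz": 1, "grip": -1},
  {"wx": 0, "wy": 0, "wz": 0, "tx": 0, "ty": -0.2, "tz": 1, "grip": -1},
  {"wx": 0, "wy": 0, "wz": 0, "tx": 0, "ty": -0.2, "tz": 1, "grip": -1},
  {"wx": 0, "wy": 0, "wz": 0, "tx": 0, "ty": -0.2, "tz": 1, "grip": -1},
  {"wx": 0, "wy": 0, "wz": 0, "tx": 0, "ty": -0.2, "tz": 1, "grip": -1},
])

```text
clock: 57.72
position: [0.6066, 0.1433, 0.19]
eef_rot: [[-0.002, -0.982, -0.19], [0.0, -0.19, 0.982], [-1.0, 0.002, 0.0]]
wrist_force: [-0.8, -1.0, -3.6]
gripper_width: 0.0495
```

Call:
move_arm([
  {"wx": 0, "wy": 0, "wz": 0, "tx": 0, "ty": -0.2, "tz": 0.9, "grip": -1},
  {"wx": 0, "wy": 0, "wz": 0, "tx": 0, "ty": -0.2, "tz": 0.6, "grip": -1},
  {"wx": 0, "wy": 0, "wz": 0, "tx": 0, "ty": 0, "tz": 0.3, "grip": -1},
  {"wx": 0, "wy": 0, "wz": 0, "tx": 0, "ty": 0, "tz": 0, "grip": -1},
  {"wx": 0, "wy": 0, "wz": 0, "tx": 0, "ty": 0, "tz": 0, "grip": -1},
  {"wx": 0, "wy": 0, "wz": 0, "tx": 0, "ty": 0, "tz": 0, "grip": -1},
  {"wx": 0, "wy": 0, "wz": 0, "tx": 0, "ty": 0, "tz": 0, "grip": -1},
  {"wx": 0, "wy": 0, "wz": 0, "tx": 0, "ty": 0, "tz": 0, "grip": -1},
])

```text
clock: 58.38
position: [0.6098, 0.1953, 0.1909]
eef_rot: [[-0.0, -0.982, -0.189], [-0.0, -0.189, 0.982], [-1.0, 0.0, -0.0]]
wrist_force: [-0.3, -1.1, -3.7]
gripper_width: 0.049
```

```bash
python3 to.py .6095 .1999 .045 10.96
```

```text
t58.4 TCP [609.8 195.3 190.9] yaw 10.87 tilt x [-0.0001 -0.0003] grip 49.0 F [-0.3 -1.1 -3.7] M [-0.02  0.05 -0.02] q [ 0.23 -1.53]
wx -0.02 | tx 4.86 ty -0.02 tz 0.15
```

Contact is expected at TCP z ≈ 0.025 + 0.014 = 0.039.

Call:
move_arm([
  {"wx": 0, "wy": 0, "wz": 0, "tx": 0.4, "ty": 0, "tz": 0.14, "grip": -1},
  {"wx": 0, "wy": 0, "wz": 0, "tx": 0.8, "ty": 0, "tz": 0, "grip": -1},
  {"wx": 0, "wy": 0, "wz": 0, "tx": 1, "ty": 0, "tz": 0, "grip": -1},
  {"wx": 0, "wy": 0, "wz": 0, "tx": 0.9, "ty": 0, "tz": 0, "grip": -1},
  {"wx": 0, "wy": 0, "wz": 0, "tx": 0.7, "ty": 0, "tz": 0, "grip": -1},
  {"wx": 0, "wy": 0, "wz": 0, "tx": 0.5, "ty": 0, "tz": 0, "grip": -1},
  {"wx": 0, "wy": 0, "wz": 0, "tx": 0.3, "ty": 0, "tz": 0, "grip": -1},
  {"wx": 0, "wy": 0, "wz": 0, "tx": 0.2, "ty": 0, "tz": 0, "grip": -1},
])

```text
clock: 59.05
position: [0.6077, 0.2002, 0.0447]
eef_rot: [[-0.003, -0.982, -0.19], [-0.001, -0.19, 0.982], [-1.0, 0.003, -0.0]]
wrist_force: [0.4, -0.5, -4.7]
gripper_width: 0.0491
```

Call:
move_arm([
  {"wx": 0, "wy": 0, "wz": 0, "tx": 0, "ty": 0, "tz": 0, "grip": -1},
  {"wx": 0, "wy": 0, "wz": 0, "tx": 0, "ty": 0, "tz": 0, "grip": -1},
  {"wx": 0, "wy": 0, "wz": 0, "tx": 0, "ty": 0, "tz": 0, "grip": -1},
  {"wx": 0, "wy": 0, "wz": 0, "tx": 0, "ty": 0, "tz": 0, "grip": -1},
  {"wx": 0, "wy": 0, "wz": 0, "tx": 0, "ty": 0, "tz": 0, "grip": -1},
  {"wx": 0, "wy": 0, "wz": 0, "tx": 0, "ty": 0, "tz": 0, "grip": -1},
  {"wx": 0, "wy": 0, "wz": 0, "tx": 0, "ty": 0, "tz": 0, "grip": -1},
  {"wx": 0, "wy": 0, "wz": 0, "tx": 0, "ty": 0, "tz": 0, "grip": -1},
])

```text
clock: 59.72
position: [0.609, 0.2007, 0.0472]
eef_rot: [[0.0, -0.982, -0.19], [0.0, -0.19, 0.982], [-1.0, -0.0, 0.0]]
wrist_force: [0.2, 1.0, -3.4]
gripper_width: 0.0491
```

```bash
python3 to.py .6095 .1999 .0393 10.96
```

```text
t59.7 TCP [609.  200.7  47.2] yaw 10.96 tilt x [0.0003 0.0001] grip 49.1 F [ 0.2  1.  -3.4] M [ 0.03  0.01 -0.01] q [ 0.24 -1.52]
wx -0.00 | tx 0.26 ty -0.01 tz -0.03
```

Call:
move_arm([
  {"wx": 0, "wy": 0, "wz": 0, "tx": 0.1, "ty": -0.01, "tz": -0.03, "grip": -1},
  {"wx": 0, "wy": 0, "wz": 0, "tx": 0.1, "ty": 0, "tz": 0, "grip": -1},
  {"wx": 0, "wy": 0, "wz": 0, "tx": 0.05, "ty": 0, "tz": 0, "grip": -1},
  {"wx": 0, "wy": 0, "wz": 0, "tx": 0, "ty": 0, "tz": 0, "grip": -1},
  {"wx": 0, "wy": 0, "wz": 0, "tx": 0, "ty": 0, "tz": 0, "grip": -1},
  {"wx": 0, "wy": 0, "wz": 0, "tx": 0, "ty": 0, "tz": 0, "grip": -1},
  {"wx": 0, "wy": 0, "wz": 0, "tx": 0, "ty": 0, "tz": 0, "grip": -1},
  {"wx": 0, "wy": 0, "wz": 0, "tx": 0, "ty": 0, "tz": 0, "grip": -1},
])

```text
clock: 60.38
position: [0.6093, 0.1999, 0.0393]
eef_rot: [[-0.0, -0.982, -0.19], [-0.0, -0.19, 0.982], [-1.0, 0.0, -0.0]]
wrist_force: [0.5, -0.6, -4.5]
gripper_width: 0.0493
```

Call:
move_arm([
  {"wx": 0, "wy": 0, "wz": 0, "tx": 0.03, "ty": 0, "tz": 0, "grip": -1},
  {"wx": 0, "wy": 0, "wz": 0, "tx": 0, "ty": 0, "tz": 0, "grip": -1},
  {"wx": 0, "wy": 0, "wz": 0, "tx": 0, "ty": 0, "tz": 0, "grip": -1},
  {"wx": 0, "wy": 0, "wz": 0, "tx": 0, "ty": 0, "tz": 0, "grip": -1},
  {"wx": 0, "wy": 0, "wz": 0, "tx": 0, "ty": 0, "tz": 0, "grip": -1},
  {"wx": 0, "wy": 0, "wz": 0, "tx": 0, "ty": 0, "tz": 0, "grip": -1},
  {"wx": 0, "wy": 0, "wz": 0, "tx": 0, "ty": 0, "tz": 0, "grip": -1},
  {"wx": 0, "wy": 0, "wz": 0, "tx": 0, "ty": 0, "tz": 0, "grip": -1},
])

```text
clock: 61.05
position: [0.6095, 0.1999, 0.039]
eef_rot: [[0.0, -0.982, -0.19], [0.0, -0.19, 0.982], [-1.0, -0.0, 0.0]]
wrist_force: [-4.1, -1.0, 5.2]
gripper_width: 0.0493
```

```bash
python3 to.py .6095 .1999 .0390 10.96
```

```text
t61.0 TCP [609.5 199.9  39. ] yaw 10.96 tilt x [0.0003 0.0001] grip 49.3 F [-4.1 -1.   5.2] M [-0.1   0.81  0.07] q [ 0.24 -1.53]
wx 0.00 | tx -0.00 ty 0.00 tz -0.00
```

Seated. I'm releasing it and moving the arm out of view, up and toward +y.

Call:
move_arm([
  {"wx": 0, "wy": 0, "wz": 0, "tx": 0, "ty": 0, "tz": 0, "grip": 0.5},
  {"wx": 0, "wy": 0, "wz": 0, "tx": 0, "ty": 0, "tz": 0, "grip": 0.5},
  {"wx": 0, "wy": 0, "wz": 0, "tx": 0, "ty": 0, "tz": 0, "grip": 0.5},
  {"wx": 0, "wy": 0, "wz": 0, "tx": -0.3, "ty": 0, "tz": 0, "grip": 0.5},
  {"wx": 0, "wy": 0, "wz": 0, "tx": -0.8, "ty": 0, "tz": 0, "grip": 0.5},
  {"wx": 0, "wy": 0, "wz": 0, "tx": -1, "ty": 0, "tz": 0, "grip": 1},
  {"wx": 0, "wy": 0, "wz": 0, "tx": -1, "ty": 0, "tz": 0, "grip": 1},
  {"wx": 0, "wy": 0, "wz": 0, "tx": -1, "ty": 0, "tz": 0, "grip": 1},
])

```text
clock: 61.72
position: [0.6092, 0.1998, 0.1633]
eef_rot: [[0.0, -0.982, -0.19], [0.0, -0.19, 0.982], [-1.0, -0.0, 0.0]]
wrist_force: [1.0, -0.3, 0.4]
gripper_width: 0.0849
```

Call:
move_arm([
  {"wx": 0, "wy": 0, "wz": 0, "tx": -0.5, "ty": 0.6, "tz": 0.5, "grip": 1},
  {"wx": 0, "wy": 0, "wz": 0, "tx": 0, "ty": 0.7, "tz": 1, "grip": 1},
  {"wx": 0, "wy": 0, "wz": 0, "tx": 0, "ty": 0.7, "tz": 1, "grip": 1},
  {"wx": 0, "wy": 0, "wz": 0, "tx": 0, "ty": 0.7, "tz": 1, "grip": 1},
  {"wx": 0, "wy": 0, "wz": 0, "tx": 0, "ty": 0.7, "tz": 1, "grip": 1},
  {"wx": 0, "wy": 0, "wz": 0, "tx": 0, "ty": 0.7, "tz": 1, "grip": 1},
  {"wx": 0, "wy": 0, "wz": 0, "tx": 0, "ty": 0.7, "tz": 1, "grip": 1},
  {"wx": 0, "wy": 0, "wz": 0, "tx": 0, "ty": 0.5, "tz": 0.6, "grip": 1},
])

```text
clock: 62.38
position: [0.4105, 0.381, 0.1774]
eef_rot: [[0.0, -0.981, -0.191], [0.001, -0.191, 0.981], [-1.0, -0.001, 0.001]]
wrist_force: [-0.4, 0.2, 0.0]
gripper_width: 0.093
```

```bash
python3 to.py; python3 - <<'E'
from h import *
t=capture("top"); s=capture("side")
print("pile",*[b for b in blobs(t,white(t),.035,.003,.012)if 0<b[1]<300]); print("all",*blobs(t,white(t),.01,.003,.0075))
a=cv2.resize(t["pixels"][155:265,175:295],None,fx=3.3,fy=3.3,interpolation=2)
b=cv2.resize(s["pixels"][110:250,220:340],None,fx=3.3,fy=3.3,interpolation=2)
im=np.zeros((600,800,3),np.uint8); im[:a.shape[0],:a.shape[1]]=a; im[:b.shape[0],400:400+b.shape[1]]=b
cv2.imwrite("pics/end.png",im[:470,:,::-1])
E
```

```text
t62.4 TCP [410.5 381.  177.4] yaw 11.04 tilt x [0.0003 0.0015] grip 93.0 F [-0.4  0.2  0. ] M [ 0.01  0.01 -0.05] q [ 0.66 -1.11]
pile (609, 200, 120, 50, 11.0)
all (294, -624, 80, 41, 29.1) (807, -229, 67, 65, 43.8) (612, 206, 122, 51, 11.0) (111, 758, 319, 18, 33.9) (86, 767, 288, 18, 33.9)
```

View pics/end.png

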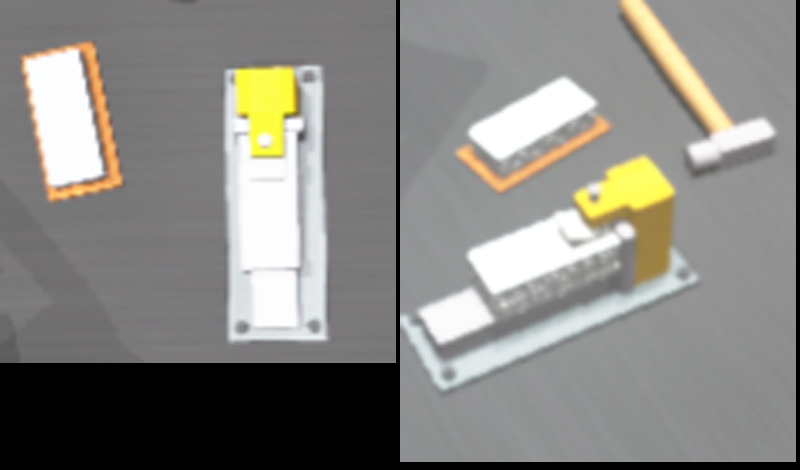

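The end picture shows a square three-plate pile centred on the board, at about (65,118), and the four-plate pack home under the raised foot, at (265,200). No plates are left elsewhere, so I'm handing in.

```bash
python3 -c "
from plant import env
print(env.hand_in(), env.observe()['clock'])"
```

```text
the job is handed in; nothing more can be done
the job is handed in; nothing more can be done
```

The pack and the pile are both done and handed in at about 62 s. However, one wrist-force reading during the run was over the 120 N limit, so the run may be judged a fail.

- **Force limit exceeded:** while picking up the second plate I descended too fast, and the fingertips touched the table. One reading showed components of −39, −40 and 135 N. I slowed every later descent, and the highest reading after that was about 25 N.
- **Pack:** four plates lie on the pad, each pushed against the backstop until the arm felt about 14–18 N. By contact the pad is about 36 mm high, so the gap was about 34 mm: three plates fell short, and the fourth lifted the foot by about 6 mm. The plates' midlines agree to about 1 mm in the top view, and the pictures show the foot riding on the top plate.
- **Spare plates:** the other three are in one square pile on the board. The last picture puts the pile at (609, 200) mm, turned 11.0°, against the board's (609, 201) mm and 11.0°.
- **Other checks:** no white plate was left elsewhere on the table. I saw no slipping grip and no knocked plate. I didn't measure the spray can, hammer or magnet at the end, but I never moved the gripper near them.

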